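# Set up the spoon tray at the drinks buffet

### The job

Get the spoon tray ready for breakfast. First lift the wire basket out of the tray and hang it by its handle in both prongs of the double hook; then lay every long spoon from the drying mat in the tray, bowl up, flat on the floor of the tray, side by side and in line with its length, all bowls at the tall-walled end. Last, push the sign's tubular foot fully home, upright, on the spigot at the end of the tray, and do not disturb the juice bottles or the mug.

Things in the scene. Friction and masses are not known exactly. Their poses are not given: they have to be found in the camera images.
- tray: dark wooden spoon tray, fixed to the counter, 220 (its x) x 250 (its y) mm outside, origin under its centre at counter level. Floor 5 mm thick; walls 6 mm thick; the walls at the -x end and both sides are only 12 mm high, the wall at the +x end is 30 mm high (the tall end). Outside the tall end a wooden block, 50 (x) x 60 (y) x 30 mm high, carries an upright steel spigot. The tray is turned about the vertical by up to about 10 degrees
- tray_floor (a point): centre of the tray's inner floor, 5 mm above the counter; axes as the tray. The clear floor is 208 (x) x 238 (y) mm
- spigot (a point): foot of the spigot, on top of the block 30 mm above the counter, 135 mm from the tray's centre along its +x; the spigot is a steel pin 12 mm in diameter, 38 mm tall from here, with a tapered tip
- basket: small wire basket, 220 g, 80 (its x) x 110 (its y) x 50 mm high, origin at the centre of its underside; it has a rigid arched carrying handle (does not swing) of 8 mm steel bar: two uprights at y = +-53 mm joined by a straight level bar along its y. It starts standing in the middle of the tray
- basket_bar (a point): middle of the basket handle's level top bar (8 mm thick, 106 mm long along the basket's y), 130 mm above the basket's underside
- hook: fixed steel stand with a double hook; origin at counter level under the post. Two parallel prongs of 8 mm rod at y = +-34 mm reach from the post's top towards its -x (roughly towards the robot), dip into a V and turn up again; base plate 150 x 130 x 12 mm; post 12 mm thick at x = 0, crosspiece top at 222 mm. Turned about the vertical by up to 15 degrees
- hook_cradle (a point): where the middle of a bar lies when it rests along the hook's y axis in both prongs' dips, midway between them: 70 mm in front (-x) of the post, 200 mm above the counter. The prongs' upturned tips are 30 mm further to -x, tops at 222 mm; a bar brought in from in front must pass over the tips; the dip is open above, and the 60 mm between the prongs is open too
- sign: blank counter sign, 180 g, standing upright: a black slate in a wood frame, 10 mm thick (its x), 90 mm wide (its y), from 50 to 115 mm above its underside, on a steel tubular foot 36 mm in outside diameter and 50 mm tall, open below with a 16 mm bore 45 mm deep. Origin at the centre of its underside, at the mouth of the bore
- sign_board (a point): middle of the sign's board, 95 mm above its underside, 20 mm below its top edge
- mat: thin black rubber drying mat, fixed, 250 (x) x 310 (y) x 4 mm, origin under its centre at counter level; the spoons start on it
- juice_a: closed juice bottle, 54 mm across, 165 mm tall, bystander; origin at the centre of its underside
- juice_b: closed juice bottle like the other, bystander; origin at the centre of its underside
- cup: white mug, 76 mm across, 75 mm tall, bystander; origin at the centre of its underside
- spoon0: long steel drink spoon, 180 mm long, 60 g, may be absent; origin at the middle of its length on its underside, x along the spoon towards the bowl, z up when it lies bowl-up. The handle is 9 mm wide and 5 mm thick, straight and level, from 5 to 10 mm above the spoon's underside (good to grip over the origin); at the handle's end (x = -90 to -74 mm) a foot 14 mm wide; at the other end a round bowl 34 mm across
- spoon0_bowl (a point): centre of that spoon's bowl, 73 mm from the origin along x, 7.5 mm above its underside
- spoon1: long steel drink spoon, 180 mm long, 60 g, may be absent; origin at the middle of its length on its underside, x along the spoon towards the bowl, z up when it lies bowl-up. The handle is 9 mm wide and 5 mm thick, straight and level, from 5 to 10 mm above the spoon's underside (good to grip over the origin); at the handle's end (x = -90 to -74 mm) a foot 14 mm wide; at the other end a round bowl 34 mm across
- spoon1_bowl (a point): centre of that spoon's bowl, 73 mm from the origin along x, 7.5 mm above its underside
- spoon2: long steel drink spoon, 180 mm long, 60 g, may be absent; origin at the middle of its length on its underside, x along the spoon towards the bowl, z up when it lies bowl-up. The handle is 9 mm wide and 5 mm thick, straight and level, from 5 to 10 mm above the spoon's underside (good to grip over the origin); at the handle's end (x = -90 to -74 mm) a foot 14 mm wide; at the other end a round bowl 34 mm across
- spoon2_bowl (a point): centre of that spoon's bowl, 73 mm from the origin along x, 7.5 mm above its underside
- spoon3: long steel drink spoon, 180 mm long, 60 g, may be absent; origin at the middle of its length on its underside, x along the spoon towards the bowl, z up when it lies bowl-up. The handle is 9 mm wide and 5 mm thick, straight and level, from 5 to 10 mm above the spoon's underside (good to grip over the origin); at the handle's end (x = -90 to -74 mm) a foot 14 mm wide; at the other end a round bowl 34 mm across
- spoon3_bowl (a point): centre of that spoon's bowl, 73 mm from the origin along x, 7.5 mm above its underside
- spoon4: long steel drink spoon, 180 mm long, 60 g, may be absent; origin at the middle of its length on its underside, x along the spoon towards the bowl, z up when it lies bowl-up. The handle is 9 mm wide and 5 mm thick, straight and level, from 5 to 10 mm above the spoon's underside (good to grip over the origin); at the handle's end (x = -90 to -74 mm) a foot 14 mm wide; at the other end a round bowl 34 mm across
- spoon4_bowl (a point): centre of that spoon's bowl, 73 mm from the origin along x, 7.5 mm above its underside

How it is judged:
By the outcome, as a careful person would: the job done as asked, in the order asked, and still so for the second after the job is handed in, with the robot touching nothing.
Of spoon0, spoon1, spoon2, spoon3, spoon4 only 4 to 5 are there at a start; the rules pass over those that are not, and their reading is None.
At some moment in a run one of spoon0, spoon1, spoon2, spoon3, spoon4 may be knocked a few centimetres aside while the robot is not near it.
It also fails if it takes over 208 s, if anything falls off the work surface, if the arm or the gripper's body presses on something with over 40 N, if the wrist force passes 120 N, or if a joint passes its speed limit or range.

### The arm

A 6-joint arm with a two-finger parallel gripper is mounted at the origin on the work surface. World frame = base frame: x ahead of the robot, y to its left, z up, the work surface at z = 0. Lengths are in m, angles in rad, forces in N, time in s.
With the tool pointing down it reaches from about 0.275 to 0.825 m from the base axis. Payload 4.9 kg.
Tool frame: the origin (TCP) lies on the centre line of the jaws, within the pads' length; the fingertips stand 8 mm ahead of it and the grasp point (between the pads) lies 11 mm behind it; z points along the fingers, y is the line along which they close (so a half turn about z gives the same grasp; the last joint's range is limited). The gripper opens to 85 mm and grips with 20 to 120 N. Pads are 22 mm wide; open, the fingers measure 114 mm over their backs; the gripper's body (76 mm by 85 mm) begins 54 mm behind the grasp point. The pads swing forward as they close: fully open they stand 13 mm farther back than shut.
Start: joints at [-1.261, 0.326, -0.193, 1.052, 0, 1.437], TCP at [0.236, -0.497, 0.239] pointing down, gripper open.
Joint ranges: [-2.65, 2.65], [-0.97, 1.79], [-1.3, 1.35], [-1.93, 2.1], [-1.47, 1.37], [-3.14, 3.14]. Speed limits (rad/s): [2.57, 2.57, 3.14, 3.14, 3.14, 3.14].

### API

Orientations are given as a unit quaternion [x, y, z, w].
In Python, from plant import observe, camera, get_calibration, finish_job gives the robot as it stands.
- The arm moves only by the tool servo_tool, never from a script. Its argument "commands" is a list of rows, each an object of numbers: "grip": the gripper command: -1 is fully open, 1 is shut, values between are in proportion; "x", "y", "z": the shift along the tool's x, y, z normalised to -1 to 1, where 1 is 0.5 m; "wx", "wy", "wz": the turn, a rotation vector about the tool's x, y, z normalised to -1 to 1, where 1 is pi/2 rad. A call has 1 to 8 rows; each row is the pose to reach, as a shift and turn from the pose commanded when the call began, along the tool's axes at that moment; what a row does not reach only later rows make up. A row lasts 1/10 s, in which the tool goes at most 50 mm and 8.59 degrees, less where a joint would pass 70% of its speed; a pose out of reach is approached as far as the arm can. A call with a number of a shift or a turn outside -1 to 1 is refused whole. A call with a gripper value outside its range is refused whole. The fingers move at their own pace and stop on an object; "squeeze" is the grip in N (left out, the last holds). Time passes only in rows, so rows that repeat a pose let the fingers close. It gives the time, the measured TCP pose, the force, the opening and the grip force at its end, in the units of the state.
- observe(): the state, without advancing time (a new reading comes with each control period).
- camera(name): name is "side" or "top"; returns (picture, depth): 480x640x3 uint8, red, green, blue; 480x640 float32, m along the optical axis (not along the pixel's ray), 0 where there is no reading.
- get_calibration(name): a dict with "fx", "fy", "cx", "cy" (pixels), "pose" (4x4, takes a point from camera to world coordinates). Camera axes: x right, y down, z forward; pixel columns grow to the right and rows downward; lengths in m; the calibration is good to about 2 mm. A picture is of the moment at which its call begins. get_calibration takes no time and is no camera call.
- finish_job(): hands the job in; it is judged then, once.
The state is a dict: "t": time; "joint_positions": joint angles; "qvel": joint speeds; "effort": joint torques, N m; "eef_pos": TCP position; "tool_rot": TCP orientation; "ft_force": force on the tool from outside, world axes, zero at the start; "moment": the same for the moment, N m; "finger_gap": finger opening in m; "finger_force": force on a finger pad.
Only numpy, scipy, OpenCV 4.12 (cv2) and the standard library are available. Lean on these libraries where they do the work, as an engineer would, in place of code of your own. Each camera call takes 0.05 s, during which the arm holds its last target. There are 200 camera calls.

## Working session

There is one attempt and no reset: what is moved stays moved. The work goes in short steps, Python scripts to look and compute and a tool call to move; the robot and the scene stay as the last step left them, time stands still between calls to the robot, and variables do not carry over. Pictures are saved under pics/ and viewed, at most 14 in all, crops included, and the job is handed in when it is done.

Besides the shell and the picture viewer there is one more tool, called after "Call:" as a command line: name --argument value ..., lists and objects as JSON in quotes. servo_tool: Moves the arm, as the interface text tells. Its arguments: {"type":"object","properties":{"commands":{"type":"array"},"squeeze":{"type":"number"}},"required":["commands"]}

```bash
mkdir -p pics; ls; cat > h.py <<'E'
import numpy as np, cv2
from plant import observe, camera, get_calibration, finish_job
from scipy.spatial.transform import Rotation as R
def snap(n,f):
    im,d=camera(n); cv2.imwrite(f'pics/{f}.png',im[:,:,::-1]); np.save(f'pics/{f}.npy',d); return im,d
def cloud(n,d):
    c=get_calibration(n); v,u=np.mgrid[0:480,0:640]
    p=np.stack([(u-c['cx'])/c['fx']*d,(v-c['cy'])/c['fy']*d,d,np.ones_like(d)],-1)
    return (p@np.array(c['pose']).T)[...,:3]
def onz(n,u,v,z):
    c=get_calibration(n);T=np.array(c['pose']);r=T[:3,:3]@np.array([(u-c['cx'])/c['fx'],(v-c['cy'])/c['fy'],1]);o=T[:3,3]
    return o+r*(z-o[2])/r[2]
E
python3 - <<'E'
from h import *
for n in('top','side'):
    snap(n,n+'0');c=get_calibration(n);print(n,c['fx'],np.round(c['pose'],3).tolist())
print(observe())
E
```

```text
pics
top 483.62538201018924 [[0.027, -0.998, 0.051, 0.537], [-1.0, -0.028, -0.009, -0.007], [0.01, -0.051, -0.999, 1.294], [0.0, 0.0, 0.0, 1.0]]
side 526.7038587692675 [[0.988, -0.127, 0.092, 0.474], [-0.157, -0.783, 0.601, -0.847], [-0.004, -0.608, -0.794, 1.204], [0.0, 0.0, 0.0, 1.0]]
{'t': 0.1, 'joint_positions': array([-1.26122007e+00,  3.26874461e-01, -1.93469555e-01,  1.05199891e+00,
        4.75504045e-05,  1.43664283e+00]), 'qvel': array([ 0.00054823, -0.00250044,  0.00236479,  0.00016011,  0.00083959,
        0.00040391]), 'effort': array([-2.77965764e-04, -4.44240260e+01,  2.63037479e+01,  7.89848389e-03,
       -1.37165355e-05, -1.19743575e-07]), 'eef_pos': array([ 0.23601401, -0.49623497,  0.23858301]), 'tool_rot': array([ 9.75488493e-01,  2.20049089e-01, -4.40565788e-05, -7.72411174e-04]), 'ft_force': array([ 0.44239111, -0.34289027,  0.37871873]), 'moment': array([-0.01213636, -0.00910262, -0.00146891]), 'finger_force': 0.0, 'finger_gap': 0.0853475294243723}
```

View pics/top0.png

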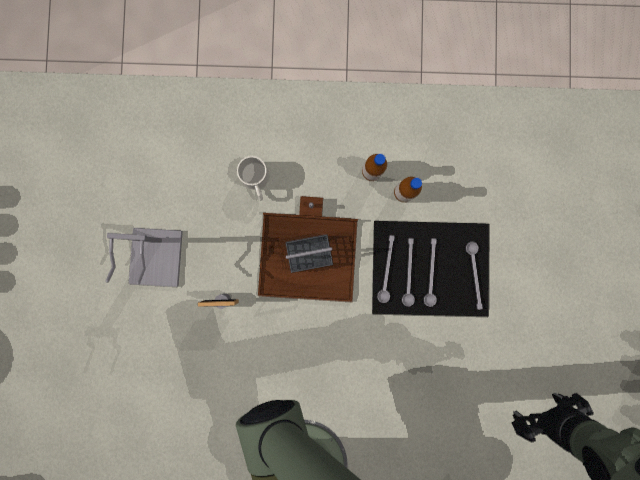

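View pics/side0.png

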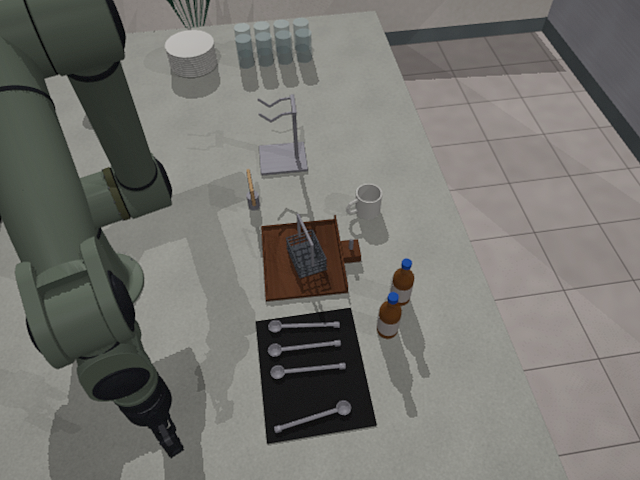

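```bash
python3 - <<'E'
from h import *
im=cv2.imread('pics/top0.png')
cv2.imwrite('pics/c1.png',cv2.resize(im[155:315,100:365],None,fx=3,fy=3,interpolation=cv2.INTER_CUBIC))
cv2.imwrite('pics/c2.png',cv2.resize(im[145:325,365:500],None,fx=3.3,fy=3.3,interpolation=cv2.INTER_CUBIC))
d=np.load('pics/top0.npy');P=cloud('top',d)
# heights
for nm,(u0,u1,v0,v1),zl in [('basketbar',(280,340,225,280),.118),('hook',(100,185,225,290),.18),('sign',(190,245,285,312),.09),('spigot',(300,325,195,215),.05)]:
    q=P[v0:v1,u0:u1].reshape(-1,3); q=q[(q[:,2]>zl)&(q[:,2]<.4)]
    if len(q)<3: print(nm,len(q));continue
    m=q.mean(0);_,_,V=np.linalg.svd(q[:,:2]-m[:2]);print(nm,len(q),m.round(4),q.min(0).round(3),q.max(0).round(3),np.degrees(np.arctan2(V[0,1],V[0,0])).round(1))
q=P[225:290,100:185].reshape(-1,3);
for p in q[(q[:,2]>.16)][::6]: print(p.round(3),end=' ')
# spoons
print()
g=cv2.cvtColor(im,cv2.COLOR_BGR2GRAY);m=np.zeros_like(g);m[226:313,377:487]=(g[226:313,377:487]>70)*255
n,l,s,c=cv2.connectedComponentsWithStats(m)
for i in range(1,n):
    if s[i,4]<60: continue
    v,u=np.where(l==i);w=np.array([onz('top',a,b,.013)[:2] for a,b in zip(u,v)])
    mm=w.mean(0);_,_,V=np.linalg.svd(w-mm,full_matrices=False);t=(w-mm)@V[0]
    sgn=1 if t.max()<-t.min() else -1
    V0=V[0]*sgn;t=t*sgn # bowl heavy side closer to mean
    mid=mm+V0*(t.max()+t.min())/2
    print('spoon',s[i,4],'mid',mid.round(4),'len',np.ptp(t).round(3),'ang',np.degrees(np.arctan2(V0[1],V0[0])).round(1))
E
```

```text
basketbar 155 [ 0.5512 -0.0015  0.1381] [ 0.538 -0.057  0.131] [0.564 0.052 0.143] -77.8
hook 566 [0.542  0.4033 0.2135] [0.471 0.36  0.181] [0.583 0.446 0.226] 176.1
sign 198 [0.4234 0.2192 0.1119] [0.416 0.175 0.09 ] [0.43  0.263 0.121] -86.7
spigot 20 [ 0.675  -0.0035  0.0645] [ 0.67  -0.009  0.051] [0.679 0.001 0.071] -110.5
[ 0.537 -0.007  1.294] [0.582 0.441 0.22 ] [0.58  0.446 0.22 ] [0.58  0.43  0.226] [0.58  0.418 0.222] [0.581 0.404 0.223] [0.578 0.445 0.22 ] [0.578 0.431 0.224] [0.578 0.419 0.219] [0.579 0.405 0.222] [0.579 0.391 0.223] [0.579 0.379 0.222] [0.58  0.367 0.218] [0.576 0.439 0.218] [0.576 0.425 0.222] [0.576 0.411 0.224] [0.577 0.399 0.221] [0.577 0.385 0.221] [0.577 0.373 0.22 ] [0.578 0.361 0.214] [0.573 0.434 0.221] [0.574 0.42  0.223] [0.574 0.407 0.223] [0.575 0.395 0.219] [0.575 0.381 0.221] [0.575 0.367 0.221] [0.571 0.44  0.222] [0.571 0.426 0.223] [0.572 0.413 0.222] [0.572 0.4   0.223] [0.572 0.387 0.222] [0.573 0.375 0.218] [0.573 0.362 0.219] [0.57  0.419 0.202] [0.57  0.398 0.222] [0.57  0.384 0.223] [0.571 0.372 0.221] [0.571 0.362 0.211] [0.57 
[... 720 characters left out ...]
509 0.441 0.196] [0.511 0.371 0.196] [0.507 0.436 0.19 ] [0.504 0.439 0.194] [0.506 0.368 0.19 ] [0.504 0.371 0.196] [0.5   0.438 0.197] [0.498 0.439 0.203] [0.5   0.368 0.198] [0.497 0.374 0.199] [0.493 0.438 0.2  ] [0.491 0.44  0.211] [0.493 0.371 0.207] [0.489 0.437 0.208] [0.487 0.44  0.216] [0.489 0.371 0.207] [0.486 0.377 0.207] [0.483 0.438 0.217] [0.481 0.443 0.22 ] [0.482 0.37  0.215] [0.48  0.376 0.217] [0.476 0.437 0.223] [0.474 0.439 0.222] [0.476 0.369 0.216] [0.474 0.371 0.218] 
spoon 339 mid [ 0.5174 -0.2097] len 0.18 ang 173.2
spoon 340 mid [ 0.5099 -0.2683] len 0.18 ang 178.3
spoon 342 mid [ 0.5114 -0.3277] len 0.18 ang 177.2
spoon 337 mid [ 0.5053 -0.4441] len 0.179 ang 8.2
```

View pics/c1.png

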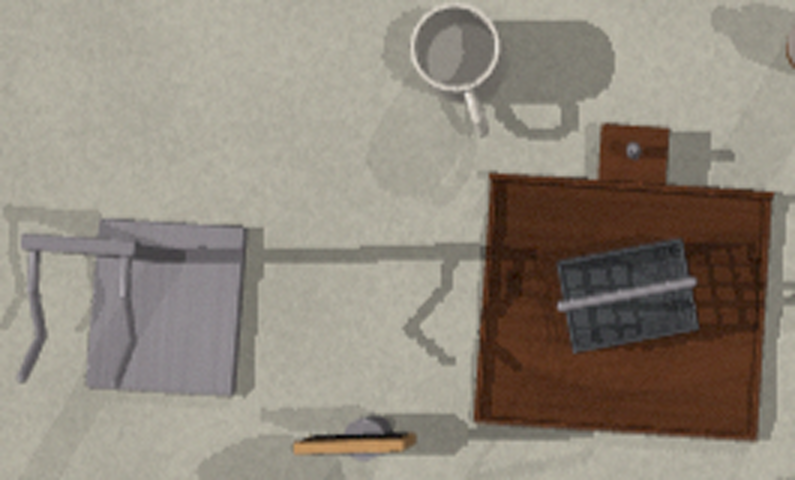

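```bash
cat >> h.py <<'E'
def plan(*wps, start=None):
    """wps: (x,y,z,yawdeg) TCP targets, tool down; prints the shift/turn of each call from the one before"""
    if start is None:
        o=observe();p=np.array(o['eef_pos']);r=R.from_quat(o['tool_rot'])
        X=r.as_matrix()[:,0];print('t',round(o['t'],2),'at',p.round(4),'yaw',np.degrees(np.arctan2(X[1],X[0])).round(2),'gap',round(o['finger_gap'],4),'j6',o['joint_positions'][5].round(2),'F',np.round(o['ft_force'],1))
    else: p=np.array(start[:3]);r=down(start[3])
    for w in wps:
        q=down(w[3]);s=r.inv().apply(np.array(w[:3])-p);t=(r.inv()*q).as_rotvec()
        print('  xyz',(s/.5).round(4),'w',(t/(np.pi/2)).round(4),'rows>=',np.ceil(max(np.linalg.norm(s)/.05,np.degrees(np.linalg.norm(t))/8.59)))
        p,r=np.array(w[:3]),q
def down(y): return R.from_euler('z',y,degrees=True)*R.from_euler('x',180,degrees=True)
E
python3 - <<'E'
from h import *
f=lambda a,b:(a/3+100,b/3+155)
A=[onz('top',*f(489,175),.03),onz('top',*f(772,193),.03),onz('top',*f(757,438),.012),onz('top',*f(475,422),.012)]
A=np.array(A)[:,:2];print(A.round(4),'c',A.mean(0).round(4))
for i in range(4):
    e=A[(i+1)%4]-A[i];print(np.linalg.norm(e).round(4),np.degrees(np.arctan2(e[1],e[0])).round(2))
print('spig',onz('top',633/3+100,149/3+155,.068))
d=np.load('pics/top0.npy');P=cloud('top',d);T=P[160:180,365:390];
for nm,(u0,u1,v0,v1),z in [('ja',(355,390,145,185),.05),('jb',(392,425,172,205),.05),('cup',(230,270,150,190),.06)]:
    q=P[v0:v1,u0:u1].reshape(-1,3);q=q[(q[:,2]>z)&(q[:,2]<.3)];print(nm,q.min(0).round(3),q.max(0).round(3))
plan((.40,-.25,.24,60),(.551,-.0015,.22,102.2),(.551,-.0015,.124,102.2))
E
```

```text
[[ 0.6527  0.1212]
 [ 0.6439 -0.1264]
 [ 0.4291 -0.1198]
 [ 0.4365  0.1282]] c [0.5406 0.0008]
0.2478 -92.04
0.2149 178.25
0.2481 88.28
0.2163 -1.85
spig [ 0.67482792 -0.00389414  0.068     ]
ja [ 0.749 -0.188  0.05 ] [ 0.802 -0.136  0.171]
jb [ 0.695 -0.276  0.05 ] [ 0.747 -0.223  0.171]
cup [0.711 0.113 0.06 ] [0.795 0.187 0.08 ]
t 0.1 at [ 0.236  -0.4962  0.2386] yaw 25.42 gap 0.0853 j6 1.44 F [ 0.4 -0.3  0.4]
  xyz [ 0.5076 -0.304  -0.0022] w [-0.0009 -0.0004 -0.3842] rows>= 6.0
  xyz [0.5814 0.013  0.04  ] w [ 0.      0.     -0.4689] rows>= 6.0
  xyz [ 0.    -0.     0.192] w [0. 0. 0.] rows>= 2.0
```

Call:
servo_tool --commands '[{"x": 0.1,"y": -0.06,"wz": -0.08,"grip": 0},{"x": 0.2,"y": -0.12,"wz": -0.16,"grip": 0},{"x": 0.3,"y": -0.18,"wz": -0.24,"grip": 0},{"x": 0.4,"y": -0.24,"wz": -0.32,"grip": 0},{"x": 0.5076,"y": -0.304,"z": -0.0022,"wz": -0.3842,"grip": 0},{"x": 0.5076,"y": -0.304,"z": -0.0022,"wz": -0.3842,"grip": 0},{"x": 0.5076,"y": -0.304,"z": -0.0022,"wz": -0.3842,"grip": 0},{"x": 0.5076,"y": -0.304,"z": -0.0022,"wz": -0.3842,"grip": 0}]' --squeeze 70

```text
$.commands[0]: bad value
```

Call:
servo_tool --commands '[{"x": 0.1,"wz": -0.08,"grip": 0},{"x": 0.2,"wz": -0.16,"grip": 0},{"x": 0.3,"wz": -0.25,"grip": 0},{"x": 0.4,"wz": -0.34,"grip": 0},{"x": 0.5,"y": 0.013,"z": 0.04,"wz": -0.42,"grip": 0},{"x": 0.5814,"y": 0.013,"z": 0.04,"wz": -0.4689,"grip": 0},{"x": 0.5814,"y": 0.013,"z": 0.04,"wz": -0.4689,"grip": 0},{"x": 0.5814,"y": 0.013,"z": 0.04,"wz": -0.4689,"grip": 0}]'

```text
$.commands[0]: bad value
```

```bash
python3 - <<'E'
from h import *
plan((.551,-.0015,.124,102.2))
E
```

```text
t 0.1 at [ 0.236  -0.4962  0.2386] yaw 25.42 gap 0.0853 j6 1.44 F [ 0.4 -0.3  0.4]
  xyz [ 0.9937 -0.6228  0.2304] w [-7.000e-04 -8.000e-04 -8.531e-01] rows>= 12.0
```

Call:
servo_tool --commands '[{"x": 0.1,"y": -0.06,"z": 0.0,"wx": 0.0,"wy": 0.0,"wz": -0.08,"grip": 0.0}]' --squeeze 70

```text
t: 0.2
eef_pos: [0.2623, -0.4585, 0.2386]
tool_rot: [0.96, 0.279, -0.001, 0.001]
ft_force: [2.7, 0.5, 0.5]
finger_gap: 0.0732
finger_force: 0.0
```

```bash
python3 - <<'E'
from h import *
plan((.40,-.25,.24,60),(.551,-.0015,.22,102.2),(.551,-.0015,.124,102.2))
E
```

```text
t 0.2 at [ 0.2623 -0.4585  0.2386] yaw 32.44 gap 0.0732 j6 1.39 F [2.7 0.5 0.5]
  xyz [ 0.4562 -0.2042 -0.0038] w [ 0.0008  0.0013 -0.3062] rows>= 5.0
  xyz [0.5814 0.013  0.04  ] w [ 0.      0.     -0.4689] rows>= 6.0
  xyz [ 0.    -0.     0.192] w [0. 0. 0.] rows>= 2.0
```

Call:
servo_tool --commands '[{"x": 0.228,"y": -0.102,"z": 0.0,"wx": 0.0,"wy": 0.0,"wz": -0.15,"grip": 0.0},{"x": 0.228,"y": -0.102,"z": 0.0,"wx": 0.0,"wy": 0.0,"wz": -0.15,"grip": 0.0},{"x": 0.456,"y": -0.204,"z": 0.0,"wx": 0.0,"wy": 0.0,"wz": -0.306,"grip": 0.0},{"x": 0.456,"y": -0.204,"z": 0.0,"wx": 0.0,"wy": 0.0,"wz": -0.306,"grip": 0.0},{"x": 0.456,"y": -0.204,"z": 0.0,"wx": 0.0,"wy": 0.0,"wz": -0.306,"grip": 0.0},{"x": 0.456,"y": -0.204,"z": 0.0,"wx": 0.0,"wy": 0.0,"wz": -0.306,"grip": 0.0}]'

```text
t: 0.8
eef_pos: [0.4028, -0.2412, 0.2391]
tool_rot: [0.863, 0.505, 0.001, -0.001]
ft_force: [-0.2, -1.1, -0.3]
finger_gap: 0.0427
finger_force: 0.0
```

Call:
servo_tool --commands '[{"x": 0.1,"y": 0.0,"z": 0.0,"wx": 0.0,"wy": 0.0,"wz": -0.08,"grip": 0.0},{"x": 0.2,"y": 0.0,"z": 0.0,"wx": 0.0,"wy": 0.0,"wz": -0.16,"grip": 0.0},{"x": 0.3,"y": 0.0,"z": 0.02,"wx": 0.0,"wy": 0.0,"wz": -0.24,"grip": 0.0},{"x": 0.4,"y": 0.0,"z": 0.03,"wx": 0.0,"wy": 0.0,"wz": -0.33,"grip": 0.0},{"x": 0.5,"y": 0.013,"z": 0.04,"wx": 0.0,"wy": 0.0,"wz": -0.42,"grip": 0.0},{"x": 0.581,"y": 0.013,"z": 0.04,"wx": 0.0,"wy": 0.0,"wz": -0.469,"grip": 0.0},{"x": 0.581,"y": 0.013,"z": 0.04,"wx": 0.0,"wy": 0.0,"wz": -0.469,"grip": 0.0},{"x": 0.581,"y": 0.013,"z": 0.04,"wx": 0.0,"wy": 0.0,"wz": -0.469,"grip": 0.0}]'

```text
t: 1.6
eef_pos: [0.5508, 0.0026, 0.2186]
tool_rot: [0.626, 0.779, -0.001, -0.0]
ft_force: [-0.1, -0.6, 1.3]
finger_gap: 0.0426
finger_force: 0.0
```

```bash
python3 - <<'E'
from h import *
plan((.551,-.0015,.124,102.2))
E
```

```text
t 1.6 at [0.5508 0.0026 0.2186] yaw 102.42 gap 0.0426 j6 1.23 F [-0.1 -0.6  1.3]
  xyz [-0.008  -0.0011  0.1892] w [-0.001   0.0001  0.0025] rows>= 2.0
```

Call:
servo_tool --commands '[{"x": -0.008,"y": 0.0,"z": 0.06,"wx": 0.0,"wy": 0.0,"wz": 0.0,"grip": 0.0},{"x": -0.008,"y": 0.0,"z": 0.12,"wx": 0.0,"wy": 0.0,"wz": 0.0,"grip": 0.0},{"x": -0.008,"y": 0.0,"z": 0.189,"wx": 0.0,"wy": 0.0,"wz": 0.0,"grip": 0.0},{"x": -0.008,"y": 0.0,"z": 0.189,"wx": 0.0,"wy": 0.0,"wz": 0.0,"grip": 0.0},{"x": -0.008,"y": 0.0,"z": 0.189,"wx": 0.0,"wy": 0.0,"wz": 0.0,"grip": 1.0},{"x": -0.008,"y": 0.0,"z": 0.189,"wx": 0.0,"wy": 0.0,"wz": 0.0,"grip": 1.0},{"x": -0.008,"y": 0.0,"z": 0.189,"wx": 0.0,"wy": 0.0,"wz": 0.0,"grip": 1.0},{"x": -0.008,"y": 0.0,"z": 0.189,"wx": 0.0,"wy": 0.0,"wz": 0.0,"grip": 1.0}]'

```text
t: 2.4
eef_pos: [0.5531, -0.0022, 0.1269]
tool_rot: [0.627, 0.779, 0.0, 0.002]
ft_force: [-2.0, -2.4, 6.3]
finger_gap: 0.0055
finger_force: 68.6
```

Call:
servo_tool --commands '[{"x": 0.0,"y": 0.0,"z": 0.0,"wx": 0.0,"wy": 0.0,"wz": 0.0,"grip": 1.0},{"x": 0.0,"y": 0.0,"z": 0.0,"wx": 0.0,"wy": 0.0,"wz": 0.0,"grip": 1.0}]'

```text
t: 2.6
eef_pos: [0.5531, -0.0022, 0.1269]
tool_rot: [0.627, 0.779, 0.0, 0.002]
ft_force: [-1.6, -1.2, 7.3]
finger_gap: 0.0053
finger_force: 68.6
```

```bash
python3 - <<'E'
from h import *
# carry: bar z = tcp z+.011
print(observe()['finger_force'])
plan((.551,-.0015,.29,102.2),(.42,.2,.29,95),(.395,.407,.29,88),(.395,.407,.235,88),(.507,.406,.235,88),(.507,.406,.191,88))
E
```

```text
68.561772108078
t 2.6 at [ 0.5531 -0.0022  0.1269] yaw 102.35 gap 0.0053 j6 1.22 F [-1.6 -1.2  7.3]
  xyz [ 0.0014 -0.0029 -0.3262] w [0.0018 0.0017 0.0017] rows>= 4.0
  xyz [ 0.4493 -0.1709 -0.    ] w [ 0.   -0.    0.08] rows>= 5.0
  xyz [ 0.4168 -0.0137 -0.    ] w [-0.     -0.      0.0778] rows>= 5.0
  xyz [ 0.   -0.    0.11] w [0. 0. 0.] rows>= 2.0
  xyz [0.0058 0.2239 0.    ] w [0. 0. 0.] rows>= 3.0
  xyz [ 0.    -0.     0.088] w [0. 0. 0.] rows>= 1.0
```

Call:
servo_tool --commands '[{"x": 0.0,"y": 0.0,"z": -0.04,"wx": 0.0,"wy": 0.0,"wz": 0.0,"grip": 1.0},{"x": 0.0,"y": 0.0,"z": -0.08,"wx": 0.0,"wy": 0.0,"wz": 0.0,"grip": 1.0},{"x": 0.0,"y": 0.0,"z": -0.14,"wx": 0.0,"wy": 0.0,"wz": 0.0,"grip": 1.0},{"x": 0.0,"y": 0.0,"z": -0.2,"wx": 0.0,"wy": 0.0,"wz": 0.0,"grip": 1.0},{"x": 0.0,"y": 0.0,"z": -0.26,"wx": 0.0,"wy": 0.0,"wz": 0.0,"grip": 1.0},{"x": 0.0,"y": 0.0,"z": -0.326,"wx": 0.0,"wy": 0.0,"wz": 0.0,"grip": 1.0},{"x": 0.0,"y": 0.0,"z": -0.326,"wx": 0.0,"wy": 0.0,"wz": 0.0,"grip": 1.0}]'

```text
t: 3.3
eef_pos: [0.5544, -0.0015, 0.2933]
tool_rot: [0.627, 0.779, 0.002, 0.004]
ft_force: [1.1, -0.2, -2.6]
finger_gap: 0.0055
finger_force: 68.8
```

```bash
python3 - <<'E'
from h import *
im,d=snap('side','s1');cv2.imwrite('pics/s1c.png',cv2.resize(im[100:320,220:420,::-1],None,fx=2.5,fy=2.5))
plan((.42,.2,.29,95),(.395,.407,.29,88),(.395,.407,.235,88),(.507,.406,.235,88),(.507,.406,.191,88))
E
```

```text
t 3.35 at [ 0.5534 -0.0014  0.2906] yaw 102.39 gap 0.0049 j6 1.22 F [-0.1 -0.1 -2.7]
  xyz [ 0.4508 -0.1741 -0.0006] w [0.0036 0.001  0.0822] rows>= 5.0
  xyz [ 0.4168 -0.0137 -0.    ] w [-0.     -0.      0.0778] rows>= 5.0
  xyz [ 0.   -0.    0.11] w [0. 0. 0.] rows>= 2.0
  xyz [0.0058 0.2239 0.    ] w [0. 0. 0.] rows>= 3.0
  xyz [ 0.    -0.     0.088] w [0. 0. 0.] rows>= 1.0
```

View pics/s1c.png

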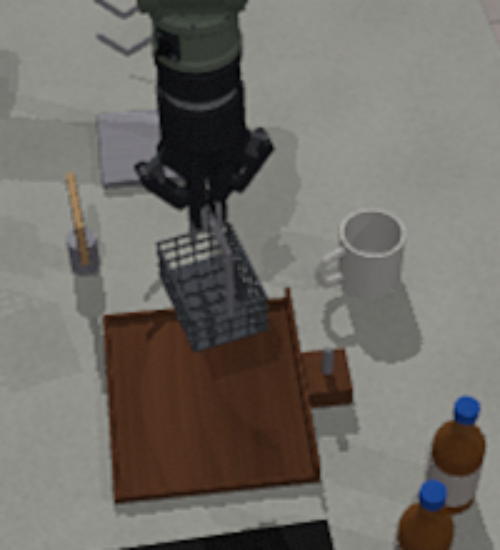

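Call:
servo_tool --commands '[{"x": 0.03,"y": -0.012,"z": 0.0,"wx": 0.0,"wy": 0.0,"wz": 0.005,"grip": 1.0},{"x": 0.09,"y": -0.035,"z": 0.0,"wx": 0.0,"wy": 0.0,"wz": 0.015,"grip": 1.0},{"x": 0.16,"y": -0.062,"z": 0.0,"wx": 0.0,"wy": 0.0,"wz": 0.03,"grip": 1.0},{"x": 0.23,"y": -0.09,"z": 0.0,"wx": 0.0,"wy": 0.0,"wz": 0.045,"grip": 1.0},{"x": 0.3,"y": -0.117,"z": 0.0,"wx": 0.0,"wy": 0.0,"wz": 0.06,"grip": 1.0},{"x": 0.37,"y": -0.144,"z": 0.0,"wx": 0.0,"wy": 0.0,"wz": 0.07,"grip": 1.0},{"x": 0.42,"y": -0.163,"z": 0.0,"wx": 0.0,"wy": 0.0,"wz": 0.08,"grip": 1.0},{"x": 0.451,"y": -0.174,"z": 0.0,"wx": 0.0,"wy": 0.0,"wz": 0.082,"grip": 1.0}]'

```text
t: 4.15
eef_pos: [0.4162, 0.2015, 0.2865]
tool_rot: [0.675, 0.738, -0.001, -0.001]
ft_force: [0.3, -0.9, -2.0]
finger_gap: 0.0053
finger_force: 68.8
```

Call:
servo_tool --commands '[{"x": 0.05,"y": -0.001,"z": 0.0,"wx": 0.0,"wy": 0.0,"wz": 0.01,"grip": 1.0},{"x": 0.12,"y": -0.003,"z": 0.0,"wx": 0.0,"wy": 0.0,"wz": 0.02,"grip": 1.0},{"x": 0.19,"y": -0.006,"z": 0.0,"wx": 0.0,"wy": 0.0,"wz": 0.035,"grip": 1.0},{"x": 0.26,"y": -0.009,"z": 0.0,"wx": 0.0,"wy": 0.0,"wz": 0.05,"grip": 1.0},{"x": 0.33,"y": -0.011,"z": 0.0,"wx": 0.0,"wy": 0.0,"wz": 0.065,"grip": 1.0},{"x": 0.39,"y": -0.013,"z": 0.0,"wx": 0.0,"wy": 0.0,"wz": 0.078,"grip": 1.0},{"x": 0.417,"y": -0.014,"z": 0.0,"wx": 0.0,"wy": 0.0,"wz": 0.078,"grip": 1.0},{"x": 0.417,"y": -0.014,"z": 0.0,"wx": 0.0,"wy": 0.0,"wz": 0.078,"grip": 1.0}]'

```text
t: 4.95
eef_pos: [0.3925, 0.4082, 0.2863]
tool_rot: [0.719, 0.695, -0.001, -0.0]
ft_force: [0.3, -0.8, -1.2]
finger_gap: 0.0052
finger_force: 68.8
```

Call:
servo_tool --commands '[{"x": 0.0,"y": 0.0,"z": 0.04,"wx": 0.0,"wy": 0.0,"wz": 0.0,"grip": 1.0},{"x": 0.0,"y": 0.0,"z": 0.08,"wx": 0.0,"wy": 0.0,"wz": 0.0,"grip": 1.0},{"x": 0.0,"y": 0.0,"z": 0.1,"wx": 0.0,"wy": 0.0,"wz": 0.0,"grip": 1.0},{"x": 0.0,"y": 0.0,"z": 0.1,"wx": 0.0,"wy": 0.0,"wz": 0.0,"grip": 1.0},{"x": 0.0,"y": 0.0,"z": 0.1,"wx": 0.0,"wy": 0.0,"wz": 0.0,"grip": 1.0}]'

```text
t: 5.45
eef_pos: [0.3938, 0.4068, 0.2382]
tool_rot: [0.72, 0.694, 0.0, 0.0]
ft_force: [-0.2, -0.1, -1.9]
finger_gap: 0.0057
finger_force: 68.8
```

```bash
python3 - <<'E'
from h import *
im,d=snap('side','s2');cv2.imwrite('pics/s2c.png',cv2.resize(im[50:230,200:400,::-1],None,fx=3,fy=3))
im,d=snap('top','t2');cv2.imwrite('pics/t2c.png',cv2.resize(im[200:340,70:270,::-1],None,fx=3,fy=3))
plan((.395,.407,.235,88),(.507,.406,.235,88),(.507,.406,.191,88))
E
```

```text
t 5.55 at [0.3941 0.4074 0.2389] yaw 87.95 gap 0.0052 j6 2.28 F [ 0.6 -0.  -2.8]
  xyz [-0.0007  0.0018  0.0078] w [ 0.0009 -0.0007 -0.0005] rows>= 1.0
  xyz [0.0058 0.2239 0.    ] w [0. 0. 0.] rows>= 3.0
  xyz [ 0.    -0.     0.088] w [0. 0. 0.] rows>= 1.0
```

View pics/s2c.png

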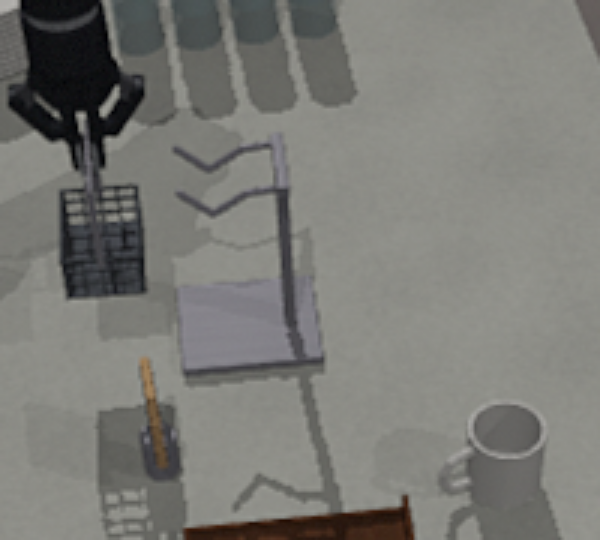

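Call:
servo_tool --commands '[{"x": 0.0,"y": 0.03,"z": 0.0,"wx": 0.0,"wy": 0.0,"wz": 0.0,"grip": 1.0},{"x": 0.002,"y": 0.07,"z": 0.0,"wx": 0.0,"wy": 0.0,"wz": 0.0,"grip": 1.0},{"x": 0.003,"y": 0.11,"z": 0.0,"wx": 0.0,"wy": 0.0,"wz": 0.0,"grip": 1.0},{"x": 0.004,"y": 0.15,"z": 0.0,"wx": 0.0,"wy": 0.0,"wz": 0.0,"grip": 1.0},{"x": 0.005,"y": 0.19,"z": 0.0,"wx": 0.0,"wy": 0.0,"wz": 0.0,"grip": 1.0},{"x": 0.005,"y": 0.215,"z": 0.0,"wx": 0.0,"wy": 0.0,"wz": 0.0,"grip": 1.0},{"x": 0.005,"y": 0.226,"z": 0.0,"wx": 0.0,"wy": 0.0,"wz": 0.0,"grip": 1.0},{"x": 0.005,"y": 0.226,"z": 0.0,"wx": 0.0,"wy": 0.0,"wz": 0.0,"grip": 1.0}]'

```text
t: 6.35
eef_pos: [0.5072, 0.4056, 0.2376]
tool_rot: [0.72, 0.694, -0.0, -0.0]
ft_force: [-0.5, -0.8, -2.8]
finger_gap: 0.0055
finger_force: 68.8
```

Call:
servo_tool --commands '[{"x": 0.0,"y": 0.0,"z": 0.03,"wx": 0.0,"wy": 0.0,"wz": 0.0,"grip": 1.0},{"x": 0.0,"y": 0.0,"z": 0.06,"wx": 0.0,"wy": 0.0,"wz": 0.0,"grip": 1.0},{"x": 0.0,"y": 0.0,"z": 0.08,"wx": 0.0,"wy": 0.0,"wz": 0.0,"grip": 1.0},{"x": 0.0,"y": 0.0,"z": 0.084,"wx": 0.0,"wy": 0.0,"wz": 0.0,"grip": 1.0},{"x": 0.0,"y": 0.0,"z": 0.084,"wx": 0.0,"wy": 0.0,"wz": 0.0,"grip": 1.0},{"x": 0.0,"y": 0.0,"z": 0.084,"wx": 0.0,"wy": 0.0,"wz": 0.0,"grip": 1.0}]'

```text
t: 6.95
eef_pos: [0.5067, 0.4062, 0.1966]
tool_rot: [0.719, 0.695, 0.001, 0.0]
ft_force: [-0.5, 0.1, -1.5]
finger_gap: 0.0052
finger_force: 68.8
```

```bash
python3 - <<'E'
from h import *
im,d=snap('side','s3');cv2.imwrite('pics/s3c.png',cv2.resize(im[60:200,220:340,::-1],None,fx=4,fy=4,interpolation=cv2.INTER_CUBIC))
plan((.507,.406,.192,88))
E
```

```text
t 7.0 at [0.5068 0.4062 0.1967] yaw 87.99 gap 0.0056 j6 2.17 F [ 0.4  0.5 -1.9]
  xyz [-0.0003  0.0004  0.0094] w [ 0.0008 -0.0005 -0.0001] rows>= 1.0
```

View pics/s3c.png

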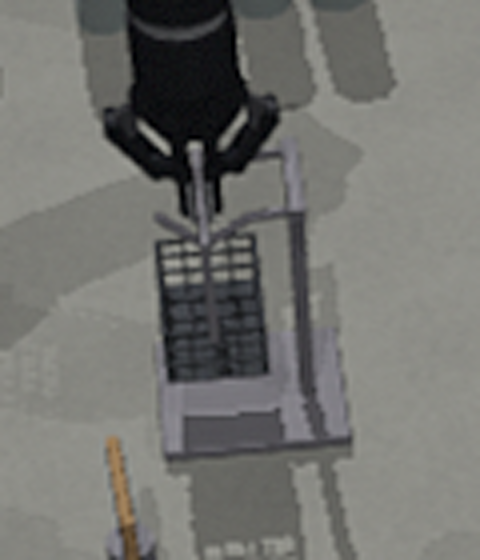

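Call:
servo_tool --commands '[{"x": 0.0,"y": 0.0,"z": 0.004,"wx": 0.0,"wy": 0.0,"wz": 0.0,"grip": 1.0},{"x": 0.0,"y": 0.0,"z": 0.008,"wx": 0.0,"wy": 0.0,"wz": 0.0,"grip": 1.0},{"x": 0.0,"y": 0.0,"z": 0.008,"wx": 0.0,"wy": 0.0,"wz": 0.0,"grip": 1.0}]'

```text
t: 7.3
eef_pos: [0.5067, 0.4059, 0.1919]
tool_rot: [0.719, 0.694, 0.0, 0.0]
ft_force: [0.1, 0.5, -1.6]
finger_gap: 0.0052
finger_force: 69.1
```

Call:
servo_tool --commands '[{"x": 0.0,"y": 0.0,"z": 0.004,"wx": 0.0,"wy": 0.0,"wz": 0.0,"grip": 1.0},{"x": 0.0,"y": 0.0,"z": 0.006,"wx": 0.0,"wy": 0.0,"wz": 0.0,"grip": 1.0},{"x": 0.0,"y": 0.0,"z": 0.006,"wx": 0.0,"wy": 0.0,"wz": 0.0,"grip": 1.0}]'

```text
t: 7.6
eef_pos: [0.5071, 0.406, 0.1912]
tool_rot: [0.719, 0.695, 0.001, 0.001]
ft_force: [-2.1, -1.5, 10.9]
finger_gap: 0.0054
finger_force: 70.3
```

Call:
servo_tool --commands '[{"x": 0.0,"y": 0.0,"z": -0.002,"wx": 0.0,"wy": 0.0,"wz": 0.0,"grip": 0.85},{"x": 0.0,"y": 0.0,"z": -0.002,"wx": 0.0,"wy": 0.0,"wz": 0.0,"grip": 0.7},{"x": 0.0,"y": 0.0,"z": -0.002,"wx": 0.0,"wy": 0.0,"wz": 0.0,"grip": 0.5},{"x": 0.0,"y": 0.0,"z": -0.002,"wx": 0.0,"wy": 0.0,"wz": 0.0,"grip": 0.4},{"x": 0.0,"y": 0.0,"z": -0.03,"wx": 0.0,"wy": 0.0,"wz": 0.0,"grip": 0.4},{"x": 0.0,"y": 0.0,"z": -0.07,"wx": 0.0,"wy": 0.0,"wz": 0.0,"grip": 0.4},{"x": 0.0,"y": 0.0,"z": -0.14,"wx": 0.0,"wy": 0.0,"wz": 0.0,"grip": 0.4},{"x": 0.0,"y": 0.0,"z": -0.2,"wx": 0.0,"wy": 0.0,"wz": 0.0,"grip": 0.4}]'

```text
t: 8.4
eef_pos: [0.5063, 0.4057, 0.2896]
tool_rot: [0.719, 0.695, -0.0, -0.0]
ft_force: [-0.0, -0.7, 0.7]
finger_gap: 0.0257
finger_force: 0.0
```

```bash
cat >> h.py <<'E'
def spoons(f,box=(226,313,377,487),z=.013,thr=70):
    im,d=snap('top',f);g=cv2.cvtColor(im,cv2.COLOR_RGB2GRAY);v0,v1,u0,u1=box
    m=np.zeros_like(g);m[v0:v1,u0:u1]=(g[v0:v1,u0:u1]>thr)*255
    n,l,s,c=cv2.connectedComponentsWithStats(m)
    for i in range(1,n):
        if s[i,4]<60: continue
        v,u=np.where(l==i);w=np.array([onz('top',a,b,z)[:2] for a,b in zip(u,v)])
        mm=w.mean(0);_,_,V=np.linalg.svd(w-mm,full_matrices=False);t=(w-mm)@V[0];sg=1 if t.max()<-t.min() else -1
        V0=V[0]*sg;t=t*sg;mid=mm+V0*(t.max()+t.min())/2
        print('spoon',s[i,4],mid.round(4),'len',np.ptp(t).round(3),'ang',np.degrees(np.arctan2(V0[1],V0[0])).round(1))
E
python3 - <<'E'
from h import *
spoons('t4')
im,d=snap('side','s4');cv2.imwrite('pics/s4c.png',cv2.resize(im[60:200,220:340,::-1],None,fx=4,fy=4,interpolation=cv2.INTER_CUBIC))
plan((.507,.406,.3,88))
print(observe()['joint_positions'].round(2))
E
```

```text
spoon 328 [ 0.5174 -0.2099] len 0.18 ang 173.2
spoon 331 [ 0.5099 -0.2684] len 0.18 ang 178.2
spoon 328 [ 0.5113 -0.3279] len 0.18 ang 177.1
spoon 310 [ 0.5054 -0.4443] len 0.179 ang 8.1
t 8.5 at [0.5082 0.4071 0.2936] yaw 87.98 gap 0.0255 j6 2.17 F [-0.3 -0.7  0.8]
  xyz [-0.0021 -0.0023 -0.0129] w [ 0.004  -0.0028 -0.0002] rows>= 1.0
[0.56 0.49 0.2  1.27 0.   2.17]
```

View pics/s4c.png

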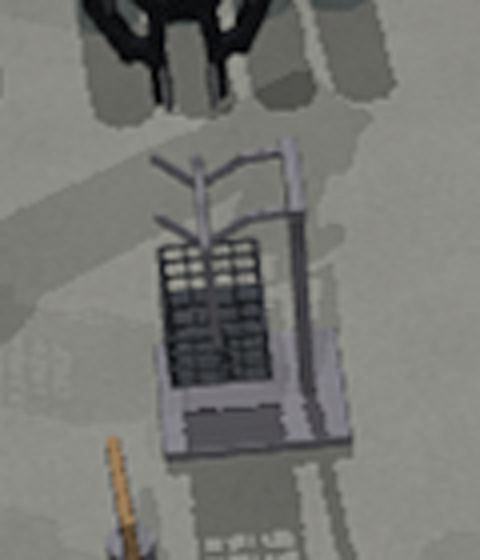

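```bash
python3 - <<'E'
from h import *
plan((.507,.15,.26,40),(.5174,-.2099,.12,-6.8),(.5174,-.2099,.0145,-6.8))
E
```

```text
t 8.5 at [0.5082 0.4071 0.2936] yaw 87.98 gap 0.0255 j6 2.17 F [-0.3 -0.7  0.8]
  xyz [-0.5142  0.0152  0.065 ] w [ 0.0026 -0.0043  0.5331] rows>= 6.0
  xyz [-0.4467  0.5648  0.28  ] w [ 0.   -0.    0.52] rows>= 8.0
  xyz [ 0.    -0.     0.211] w [0. 0. 0.] rows>= 3.0
```

Call:
servo_tool --commands '[{"x": -0.08,"y": 0.002,"z": 0.0,"wx": 0.0,"wy": 0.0,"wz": 0.08,"grip": 0.4},{"x": -0.17,"y": 0.005,"z": 0.0,"wx": 0.0,"wy": 0.0,"wz": 0.17,"grip": 0.4},{"x": -0.26,"y": 0.007,"z": 0.02,"wx": 0.0,"wy": 0.0,"wz": 0.26,"grip": 0.4},{"x": -0.35,"y": 0.01,"z": 0.04,"wx": 0.0,"wy": 0.0,"wz": 0.35,"grip": 0.4},{"x": -0.44,"y": 0.013,"z": 0.06,"wx": 0.0,"wy": 0.0,"wz": 0.44,"grip": 0.4},{"x": -0.514,"y": 0.015,"z": 0.065,"wx": 0.0,"wy": 0.0,"wz": 0.533,"grip": 0.4},{"x": -0.514,"y": 0.015,"z": 0.065,"wx": 0.0,"wy": 0.0,"wz": 0.533,"grip": 0.4}]'

```text
t: 9.2
eef_pos: [0.504, 0.1449, 0.255]
tool_rot: [0.941, 0.339, -0.001, 0.0]
ft_force: [0.5, 0.7, 0.4]
finger_gap: 0.0254
finger_force: 0.0
```

Call:
servo_tool --commands '[{"x": -0.055,"y": 0.07,"z": 0.0,"wx": 0.0,"wy": 0.0,"wz": 0.07,"grip": 0.4},{"x": -0.11,"y": 0.14,"z": 0.04,"wx": 0.0,"wy": 0.0,"wz": 0.14,"grip": 0.4},{"x": -0.17,"y": 0.21,"z": 0.1,"wx": 0.0,"wy": 0.0,"wz": 0.21,"grip": 0.4},{"x": -0.23,"y": 0.28,"z": 0.15,"wx": 0.0,"wy": 0.0,"wz": 0.28,"grip": 0.4},{"x": -0.29,"y": 0.36,"z": 0.2,"wx": 0.0,"wy": 0.0,"wz": 0.35,"grip": 0.4},{"x": -0.35,"y": 0.44,"z": 0.24,"wx": 0.0,"wy": 0.0,"wz": 0.42,"grip": 0.4},{"x": -0.4,"y": 0.51,"z": 0.26,"wx": 0.0,"wy": 0.0,"wz": 0.48,"grip": 0.4},{"x": -0.447,"y": 0.565,"z": 0.28,"wx": 0.0,"wy": 0.0,"wz": 0.52,"grip": 0.4}]'

```text
t: 10.0
eef_pos: [0.5155, -0.2124, 0.115]
tool_rot: [0.998, -0.06, -0.0, -0.0]
ft_force: [0.9, 0.1, -0.0]
finger_gap: 0.0256
finger_force: 0.0
```

Call:
servo_tool --commands '[{"x": 0.0,"y": 0.0,"z": 0.0,"wx": 0.0,"wy": 0.0,"wz": 0.0,"grip": 0.4},{"x": 0.0,"y": 0.0,"z": 0.0,"wx": 0.0,"wy": 0.0,"wz": 0.0,"grip": 0.4}]'

```text
t: 10.2
eef_pos: [0.5149, -0.2113, 0.1153]
tool_rot: [0.998, -0.059, -0.001, -0.001]
ft_force: [-0.1, 1.0, -0.5]
finger_gap: 0.0259
finger_force: 0.0
```

```bash
python3 - <<'E'
from h import *
plan((.5174,-.2099,.0145,-6.8))
E
```

```text
t 10.2 at [ 0.5149 -0.2113  0.1153] yaw -6.82 gap 0.0259 j6 2.74 F [-0.1  1.  -0.5]
  xyz [ 0.005  -0.0031  0.2015] w [-0.001   0.001  -0.0002] rows>= 3.0
```

Call:
servo_tool --commands '[{"x": 0.005,"y": -0.003,"z": 0.08,"wx": 0.0,"wy": 0.0,"wz": 0.0,"grip": 0.5},{"x": 0.005,"y": -0.003,"z": 0.15,"wx": 0.0,"wy": 0.0,"wz": 0.0,"grip": 0.5},{"x": 0.005,"y": -0.003,"z": 0.19,"wx": 0.0,"wy": 0.0,"wz": 0.0,"grip": 0.5},{"x": 0.005,"y": -0.003,"z": 0.2,"wx": 0.0,"wy": 0.0,"wz": 0.0,"grip": 0.5},{"x": 0.005,"y": -0.003,"z": 0.2,"wx": 0.0,"wy": 0.0,"wz": 0.0,"grip": 0.5}]' --squeeze 50

```text
t: 10.7
eef_pos: [0.5179, -0.2084, 0.0161]
tool_rot: [0.998, -0.058, -0.001, -0.0]
ft_force: [1.3, -0.0, 1.3]
finger_gap: 0.0211
finger_force: 0.0
```

Call:
servo_tool --commands '[{"x": 0.0,"y": 0.0,"z": 0.0,"wx": 0.0,"wy": 0.0,"wz": 0.0,"grip": 1.0},{"x": 0.0,"y": 0.0,"z": 0.0,"wx": 0.0,"wy": 0.0,"wz": 0.0,"grip": 1.0},{"x": 0.0,"y": 0.0,"z": 0.0,"wx": 0.0,"wy": 0.0,"wz": 0.0,"grip": 1.0},{"x": 0.0,"y": 0.0,"z": 0.0,"wx": 0.0,"wy": 0.0,"wz": 0.0,"grip": 1.0}]'

```text
t: 11.1
eef_pos: [0.519, -0.2104, 0.0177]
tool_rot: [0.998, -0.059, 0.001, 0.0]
ft_force: [-0.4, 2.6, 6.6]
finger_gap: 0.0067
finger_force: 50.2
```

```bash
python3 - <<'E'
from h import *
o=observe();p=o['eef_pos'];print(o['finger_force'])
plan((p[0],p[1],.12,-6.8),(.53,-.07,.14,86),(.5451,.0757,.06,178.1),(.5451,.0757,p[2]+.001,178.1))
E
```

```text
50.22715866565704
t 11.1 at [ 0.519  -0.2104  0.0177] yaw -6.79 gap 0.0067 j6 2.74 F [-0.4  2.6  6.6]
  xyz [ 0.0005  0.     -0.2046] w [ 0.0001 -0.0016  0.0002] rows>= 3.0
  xyz [-0.0115 -0.2814 -0.04  ] w [-0.      0.     -1.0311] rows>= 11.0
  xyz [0.2928 0.0098 0.16  ] w [-0.      0.     -1.0233] rows>= 11.0
  xyz [ 0.     -0.      0.0826] w [0. 0. 0.] rows>= 1.0
```

Call:
servo_tool --commands '[{"x": 0.0,"y": 0.0,"z": -0.02,"wx": 0.0,"wy": 0.0,"wz": 0.0,"grip": 1.0},{"x": 0.0,"y": 0.0,"z": -0.06,"wx": 0.0,"wy": 0.0,"wz": 0.0,"grip": 1.0},{"x": 0.0,"y": 0.0,"z": -0.12,"wx": 0.0,"wy": 0.0,"wz": 0.0,"grip": 1.0},{"x": 0.0,"y": 0.0,"z": -0.18,"wx": 0.0,"wy": 0.0,"wz": 0.0,"grip": 1.0},{"x": 0.0,"y": 0.0,"z": -0.2,"wx": 0.0,"wy": 0.0,"wz": 0.0,"grip": 1.0},{"x": 0.0,"y": 0.0,"z": -0.2,"wx": 0.0,"wy": 0.0,"wz": 0.0,"grip": 1.0},{"x": 0.0,"y": 0.0,"z": -0.2,"wx": 0.0,"wy": 0.0,"wz": 0.0,"grip": 1.0}]'

```text
t: 11.8
eef_pos: [0.5174, -0.2099, 0.1155]
tool_rot: [0.998, -0.059, -0.0, -0.0]
ft_force: [-1.3, 0.7, -0.8]
finger_gap: 0.0066
finger_force: 49.3
```

```bash
python3 - <<'E'
from h import *
plan((.525,-.13,.14,55),(.535,-.02,.14,117),(.5451,.0757,.08,178.1))
E
```

```text
t 11.8 at [ 0.5174 -0.2099  0.1155] yaw -6.8 gap 0.0066 j6 2.74 F [-1.3  0.7 -0.8]
  xyz [-0.0039 -0.1606 -0.0489] w [-5.000e-04  4.000e-04 -6.867e-01] rows>= 8.0
  xyz [ 0.1917 -0.1098 -0.    ] w [ 0.      0.     -0.6889] rows>= 8.0
  xyz [0.1614 0.1049 0.12  ] w [-0.      0.     -0.6789] rows>= 8.0
```

Call:
servo_tool --commands '[{"x": 0.0,"y": -0.02,"z": -0.01,"wx": 0.0,"wy": 0.0,"wz": -0.086,"grip": 1.0},{"x": 0.0,"y": -0.04,"z": -0.02,"wx": 0.0,"wy": 0.0,"wz": -0.172,"grip": 1.0},{"x": 0.0,"y": -0.06,"z": -0.03,"wx": 0.0,"wy": 0.0,"wz": -0.258,"grip": 1.0},{"x": 0.0,"y": -0.08,"z": -0.04,"wx": 0.0,"wy": 0.0,"wz": -0.344,"grip": 1.0},{"x": 0.0,"y": -0.1,"z": -0.049,"wx": 0.0,"wy": 0.0,"wz": -0.43,"grip": 1.0},{"x": -0.003,"y": -0.12,"z": -0.049,"wx": 0.0,"wy": 0.0,"wz": -0.516,"grip": 1.0},{"x": -0.004,"y": -0.14,"z": -0.049,"wx": 0.0,"wy": 0.0,"wz": -0.602,"grip": 1.0},{"x": -0.004,"y": -0.161,"z": -0.049,"wx": 0.0,"wy": 0.0,"wz": -0.687,"grip": 1.0}]'

```text
t: 12.6
eef_pos: [0.5241, -0.1291, 0.1387]
tool_rot: [0.886, 0.464, -0.001, -0.001]
ft_force: [-0.5, 0.6, -0.3]
finger_gap: 0.0071
finger_force: 49.3
```

Call:
servo_tool --commands '[{"x": 0.024,"y": -0.014,"z": 0.0,"wx": 0.0,"wy": 0.0,"wz": -0.086,"grip": 1.0},{"x": 0.048,"y": -0.028,"z": 0.0,"wx": 0.0,"wy": 0.0,"wz": -0.172,"grip": 1.0},{"x": 0.072,"y": -0.042,"z": 0.0,"wx": 0.0,"wy": 0.0,"wz": -0.258,"grip": 1.0},{"x": 0.096,"y": -0.056,"z": 0.0,"wx": 0.0,"wy": 0.0,"wz": -0.344,"grip": 1.0},{"x": 0.12,"y": -0.07,"z": 0.0,"wx": 0.0,"wy": 0.0,"wz": -0.43,"grip": 1.0},{"x": 0.144,"y": -0.084,"z": 0.0,"wx": 0.0,"wy": 0.0,"wz": -0.516,"grip": 1.0},{"x": 0.168,"y": -0.098,"z": 0.0,"wx": 0.0,"wy": 0.0,"wz": -0.602,"grip": 1.0},{"x": 0.192,"y": -0.11,"z": 0.0,"wx": 0.0,"wy": 0.0,"wz": -0.688,"grip": 1.0}]'

```text
t: 13.4
eef_pos: [0.534, -0.019, 0.1387]
tool_rot: [0.52, 0.854, -0.001, -0.002]
ft_force: [0.4, 0.2, -1.7]
finger_gap: 0.0069
finger_force: 49.3
```

Call:
servo_tool --commands '[{"x": 0.02,"y": 0.013,"z": 0.0,"wx": 0.0,"wy": 0.0,"wz": -0.086,"grip": 1.0},{"x": 0.04,"y": 0.026,"z": 0.0,"wx": 0.0,"wy": 0.0,"wz": -0.172,"grip": 1.0},{"x": 0.06,"y": 0.039,"z": 0.0,"wx": 0.0,"wy": 0.0,"wz": -0.258,"grip": 1.0},{"x": 0.08,"y": 0.052,"z": 0.02,"wx": 0.0,"wy": 0.0,"wz": -0.344,"grip": 1.0},{"x": 0.1,"y": 0.065,"z": 0.05,"wx": 0.0,"wy": 0.0,"wz": -0.43,"grip": 1.0},{"x": 0.12,"y": 0.078,"z": 0.08,"wx": 0.0,"wy": 0.0,"wz": -0.516,"grip": 1.0},{"x": 0.14,"y": 0.092,"z": 0.1,"wx": 0.0,"wy": 0.0,"wz": -0.602,"grip": 1.0},{"x": 0.161,"y": 0.105,"z": 0.12,"wx": 0.0,"wy": 0.0,"wz": -0.679,"grip": 1.0}]'

```text
t: 14.2
eef_pos: [0.5441, 0.0761, 0.0782]
tool_rot: [0.014, 1.0, -0.0, -0.002]
ft_force: [-0.6, 0.1, 0.2]
finger_gap: 0.0068
finger_force: 49.3
```

Call:
servo_tool --commands '[{"x": 0.0,"y": 0.0,"z": 0.0,"wx": 0.0,"wy": 0.0,"wz": 0.0,"grip": 1.0},{"x": 0.0,"y": 0.0,"z": 0.0,"wx": 0.0,"wy": 0.0,"wz": 0.0,"grip": 1.0}]'

```text
t: 14.4
eef_pos: [0.5446, 0.0756, 0.0795]
tool_rot: [0.018, 1.0, -0.0, -0.001]
ft_force: [0.3, -0.3, -1.0]
finger_gap: 0.0068
finger_force: 49.3
```

```bash
python3 - <<'E'
from h import *
im,d=snap('side','s5');cv2.imwrite('pics/s5c.png',cv2.resize(im[190:310,240:370,::-1],None,fx=4,fy=4,interpolation=cv2.INTER_CUBIC))
plan((.5451,.0757,.0187,178.1))
E
```

```text
t 14.45 at [0.5451 0.0754 0.0802] yaw 177.94 gap 0.0067 j6 0.04 F [ 0.7  0.5 -0.5]
  xyz [-1.000e-04  7.000e-04  1.229e-01] w [-0.0003 -0.001  -0.0018] rows>= 2.0
```

View pics/s5c.png

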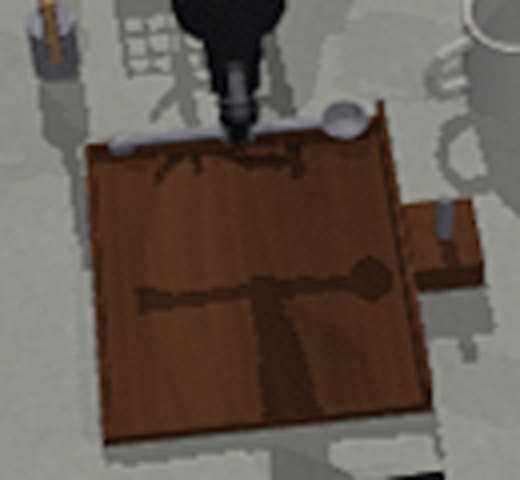

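Call:
servo_tool --commands '[{"x": 0.0,"y": 0.001,"z": 0.05,"wx": 0.0,"wy": 0.0,"wz": 0.0,"grip": 1.0},{"x": 0.0,"y": 0.001,"z": 0.09,"wx": 0.0,"wy": 0.0,"wz": 0.0,"grip": 1.0},{"x": 0.0,"y": 0.001,"z": 0.115,"wx": 0.0,"wy": 0.0,"wz": 0.0,"grip": 1.0},{"x": 0.0,"y": 0.001,"z": 0.122,"wx": 0.0,"wy": 0.0,"wz": 0.0,"grip": 1.0},{"x": 0.0,"y": 0.001,"z": 0.122,"wx": 0.0,"wy": 0.0,"wz": 0.0,"grip": 1.0},{"x": 0.0,"y": 0.001,"z": 0.122,"wx": 0.0,"wy": 0.0,"wz": 0.0,"grip": 1.0}]'

```text
t: 15.05
eef_pos: [0.5465, 0.0761, 0.0206]
tool_rot: [0.017, 1.0, 0.0, 0.001]
ft_force: [0.0, -0.7, -0.9]
finger_gap: 0.0063
finger_force: 49.3
```

Call:
servo_tool --commands '[{"x": 0.0,"y": 0.0,"z": 0.0,"wx": 0.0,"wy": 0.0,"wz": 0.0,"grip": 0.8},{"x": 0.0,"y": 0.0,"z": 0.0,"wx": 0.0,"wy": 0.0,"wz": 0.0,"grip": 0.6},{"x": 0.0,"y": 0.0,"z": 0.0,"wx": 0.0,"wy": 0.0,"wz": 0.0,"grip": 0.5},{"x": 0.0,"y": 0.0,"z": 0.0,"wx": 0.0,"wy": 0.0,"wz": 0.0,"grip": 0.5},{"x": 0.0,"y": 0.0,"z": -0.06,"wx": 0.0,"wy": 0.0,"wz": 0.0,"grip": 0.5},{"x": 0.0,"y": 0.0,"z": -0.14,"wx": 0.0,"wy": 0.0,"wz": 0.0,"grip": 0.5},{"x": 0.0,"y": 0.0,"z": -0.2,"wx": 0.0,"wy": 0.0,"wz": 0.0,"grip": 0.5},{"x": 0.0,"y": 0.0,"z": -0.2,"wx": 0.0,"wy": 0.0,"wz": 0.0,"grip": 0.5}]'

```text
t: 15.85
eef_pos: [0.5491, 0.0764, 0.1243]
tool_rot: [0.017, 1.0, 0.0, 0.004]
ft_force: [1.1, 0.5, 0.0]
finger_gap: 0.0212
finger_force: 0.0
```

```bash
python3 - <<'E'
from h import *
spoons('t6')
plan((.535,-.04,.13,118),(.525,-.16,.13,58),(.5099,-.2684,.08,-1.8))
E
```

```text
spoon 327 [ 0.5098 -0.2686] len 0.18 ang 178.0
spoon 332 [ 0.5101 -0.3279] len 0.178 ang 177.0
spoon 320 [ 0.5051 -0.4439] len 0.178 ang 8.4
t 15.9 at [0.5477 0.0763 0.1221] yaw 178.07 gap 0.0217 j6 0.04 F [-0.3  0.2  0.7]
  xyz [ 0.0174 -0.2334 -0.0159] w [0.0018 0.0029 0.6675] rows>= 7.0
  xyz [-0.2025 -0.1303 -0.    ] w [ 0.     -0.      0.6667] rows>= 7.0
  xyz [-0.1999  0.0893  0.1   ] w [-0.     -0.      0.6644] rows>= 7.0
```

Call:
servo_tool --commands '[{"x": 0.002,"y": -0.03,"z": -0.005,"wx": 0.0,"wy": 0.0,"wz": 0.086,"grip": 0.5},{"x": 0.004,"y": -0.06,"z": -0.01,"wx": 0.0,"wy": 0.0,"wz": 0.172,"grip": 0.5},{"x": 0.006,"y": -0.09,"z": -0.016,"wx": 0.0,"wy": 0.0,"wz": 0.258,"grip": 0.5},{"x": 0.008,"y": -0.12,"z": -0.016,"wx": 0.0,"wy": 0.0,"wz": 0.344,"grip": 0.5},{"x": 0.011,"y": -0.15,"z": -0.016,"wx": 0.0,"wy": 0.0,"wz": 0.43,"grip": 0.5},{"x": 0.013,"y": -0.18,"z": -0.016,"wx": 0.0,"wy": 0.0,"wz": 0.516,"grip": 0.5},{"x": 0.015,"y": -0.21,"z": -0.016,"wx": 0.0,"wy": 0.0,"wz": 0.602,"grip": 0.5},{"x": 0.017,"y": -0.233,"z": -0.016,"wx": 0.0,"wy": 0.0,"wz": 0.667,"grip": 0.5}]'

```text
t: 16.7
eef_pos: [0.5322, -0.0405, 0.1263]
tool_rot: [0.517, 0.856, -0.0, -0.001]
ft_force: [-0.0, -0.4, -0.2]
finger_gap: 0.0211
finger_force: 0.0
```

Call:
servo_tool --commands '[{"x": -0.025,"y": -0.016,"z": 0.0,"wx": 0.0,"wy": 0.0,"wz": 0.086,"grip": 0.5},{"x": -0.05,"y": -0.032,"z": 0.0,"wx": 0.0,"wy": 0.0,"wz": 0.172,"grip": 0.5},{"x": -0.076,"y": -0.05,"z": 0.0,"wx": 0.0,"wy": 0.0,"wz": 0.258,"grip": 0.5},{"x": -0.1,"y": -0.065,"z": 0.0,"wx": 0.0,"wy": 0.0,"wz": 0.344,"grip": 0.5},{"x": -0.127,"y": -0.081,"z": 0.0,"wx": 0.0,"wy": 0.0,"wz": 0.43,"grip": 0.5},{"x": -0.152,"y": -0.098,"z": 0.0,"wx": 0.0,"wy": 0.0,"wz": 0.516,"grip": 0.5},{"x": -0.178,"y": -0.115,"z": 0.0,"wx": 0.0,"wy": 0.0,"wz": 0.602,"grip": 0.5},{"x": -0.2025,"y": -0.13,"z": 0.0,"wx": 0.0,"wy": 0.0,"wz": 0.667,"grip": 0.5}]'

```text
t: 17.5
eef_pos: [0.5224, -0.16, 0.1262]
tool_rot: [0.876, 0.483, -0.001, -0.001]
ft_force: [1.0, 1.0, -0.3]
finger_gap: 0.0215
finger_force: 0.0
```

Call:
servo_tool --commands '[{"x": -0.026,"y": 0.011,"z": 0.01,"wx": 0.0,"wy": 0.0,"wz": 0.086,"grip": 0.5},{"x": -0.052,"y": 0.022,"z": 0.02,"wx": 0.0,"wy": 0.0,"wz": 0.172,"grip": 0.5},{"x": -0.078,"y": 0.034,"z": 0.03,"wx": 0.0,"wy": 0.0,"wz": 0.258,"grip": 0.5},{"x": -0.104,"y": 0.046,"z": 0.04,"wx": 0.0,"wy": 0.0,"wz": 0.344,"grip": 0.5},{"x": -0.13,"y": 0.058,"z": 0.06,"wx": 0.0,"wy": 0.0,"wz": 0.43,"grip": 0.5},{"x": -0.156,"y": 0.07,"z": 0.08,"wx": 0.0,"wy": 0.0,"wz": 0.516,"grip": 0.5},{"x": -0.18,"y": 0.08,"z": 0.09,"wx": 0.0,"wy": 0.0,"wz": 0.602,"grip": 0.5},{"x": -0.2,"y": 0.089,"z": 0.1,"wx": 0.0,"wy": 0.0,"wz": 0.664,"grip": 0.5}]'

```text
t: 18.3
eef_pos: [0.507, -0.2681, 0.0757]
tool_rot: [1.0, -0.018, -0.001, -0.001]
ft_force: [0.1, -0.5, 0.2]
finger_gap: 0.0211
finger_force: 0.0
```

Call:
servo_tool --commands '[{"x": 0.0,"y": 0.0,"z": 0.0,"wx": 0.0,"wy": 0.0,"wz": 0.0,"grip": 0.5},{"x": 0.0,"y": 0.0,"z": 0.0,"wx": 0.0,"wy": 0.0,"wz": 0.0,"grip": 0.5}]'

```text
t: 18.5
eef_pos: [0.5075, -0.2675, 0.0767]
tool_rot: [1.0, -0.014, -0.001, -0.001]
ft_force: [0.1, 0.5, 0.1]
finger_gap: 0.0213
finger_force: 0.0
```

```bash
python3 - <<'E'
from h import *
plan((.5099,-.2685,.016,-1.9))
E
```

```text
t 18.5 at [ 0.5075 -0.2675  0.0767] yaw -1.66 gap 0.0213 j6 2.56 F [0.1 0.5 0.1]
  xyz [0.005  0.002  0.1214] w [-0.001   0.0011  0.0027] rows>= 2.0
```

Call:
servo_tool --commands '[{"x": 0.005,"y": 0.002,"z": 0.06,"wx": 0.0,"wy": 0.0,"wz": 0.0,"grip": 0.5},{"x": 0.005,"y": 0.002,"z": 0.105,"wx": 0.0,"wy": 0.0,"wz": 0.0,"grip": 0.5},{"x": 0.005,"y": 0.002,"z": 0.119,"wx": 0.0,"wy": 0.0,"wz": 0.0,"grip": 0.5},{"x": 0.005,"y": 0.002,"z": 0.119,"wx": 0.0,"wy": 0.0,"wz": 0.0,"grip": 0.5},{"x": 0.005,"y": 0.002,"z": 0.119,"wx": 0.0,"wy": 0.0,"wz": 0.0,"grip": 1.0},{"x": 0.005,"y": 0.002,"z": 0.119,"wx": 0.0,"wy": 0.0,"wz": 0.0,"grip": 1.0},{"x": 0.005,"y": 0.002,"z": 0.119,"wx": 0.0,"wy": 0.0,"wz": 0.0,"grip": 1.0},{"x": 0.005,"y": 0.002,"z": 0.119,"wx": 0.0,"wy": 0.0,"wz": 0.0,"grip": 1.0}]'

```text
t: 19.3
eef_pos: [0.5113, -0.2696, 0.0191]
tool_rot: [1.0, -0.015, 0.001, 0.0]
ft_force: [0.3, -0.1, 1.1]
finger_gap: 0.0068
finger_force: 49.2
```

Call:
servo_tool --commands '[{"x": 0.0,"y": 0.0,"z": -0.02,"wx": 0.0,"wy": 0.0,"wz": 0.0,"grip": 1.0},{"x": 0.0,"y": 0.0,"z": -0.06,"wx": 0.0,"wy": 0.0,"wz": 0.0,"grip": 1.0},{"x": 0.0,"y": 0.0,"z": -0.12,"wx": 0.0,"wy": 0.0,"wz": 0.0,"grip": 1.0},{"x": 0.0,"y": 0.0,"z": -0.18,"wx": 0.0,"wy": 0.0,"wz": 0.0,"grip": 1.0},{"x": 0.0,"y": 0.0,"z": -0.2,"wx": 0.0,"wy": 0.0,"wz": 0.0,"grip": 1.0},{"x": 0.0,"y": 0.0,"z": -0.2,"wx": 0.0,"wy": 0.0,"wz": 0.0,"grip": 1.0},{"x": 0.0,"y": 0.0,"z": -0.2,"wx": 0.0,"wy": 0.0,"wz": 0.0,"grip": 1.0}]'

```text
t: 20.0
eef_pos: [0.5103, -0.269, 0.1176]
tool_rot: [1.0, -0.015, -0.0, -0.0]
ft_force: [-0.7, 0.9, -1.0]
finger_gap: 0.0064
finger_force: 48.9
```

```bash
python3 - <<'E'
from h import *
plan((.525,-.17,.13,58),(.535,-.07,.13,118),(.5434,.0257,.07,178.1),(.5434,.0257,.0187,178.1))
E
```

```text
t 20.0 at [ 0.5103 -0.269   0.1176] yaw -1.75 gap 0.0064 j6 2.56 F [-0.7  0.9 -1. ]
  xyz [ 0.0233 -0.1987 -0.0247] w [-5.000e-04  3.000e-04 -6.639e-01] rows>= 7.0
  xyz [ 0.1802 -0.089  -0.    ] w [ 0.      0.     -0.6667] rows>= 7.0
  xyz [0.1611 0.1047 0.12  ] w [ 0.      0.     -0.6678] rows>= 7.0
  xyz [ 0.     -0.      0.1026] w [0. 0. 0.] rows>= 2.0
```

Call:
servo_tool --commands '[{"x": 0.003,"y": -0.025,"z": -0.005,"wx": 0.0,"wy": 0.0,"wz": -0.086,"grip": 1.0},{"x": 0.006,"y": -0.05,"z": -0.01,"wx": 0.0,"wy": 0.0,"wz": -0.172,"grip": 1.0},{"x": 0.009,"y": -0.075,"z": -0.015,"wx": 0.0,"wy": 0.0,"wz": -0.258,"grip": 1.0},{"x": 0.012,"y": -0.1,"z": -0.02,"wx": 0.0,"wy": 0.0,"wz": -0.344,"grip": 1.0},{"x": 0.015,"y": -0.125,"z": -0.025,"wx": 0.0,"wy": 0.0,"wz": -0.43,"grip": 1.0},{"x": 0.018,"y": -0.15,"z": -0.025,"wx": 0.0,"wy": 0.0,"wz": -0.516,"grip": 1.0},{"x": 0.021,"y": -0.175,"z": -0.025,"wx": 0.0,"wy": 0.0,"wz": -0.6,"grip": 1.0},{"x": 0.023,"y": -0.199,"z": -0.025,"wx": 0.0,"wy": 0.0,"wz": -0.664,"grip": 1.0}]'

```text
t: 20.8
eef_pos: [0.5241, -0.1691, 0.1288]
tool_rot: [0.873, 0.487, -0.001, -0.001]
ft_force: [0.0, -0.4, -1.3]
finger_gap: 0.0063
finger_force: 48.9
```

Call:
servo_tool --commands '[{"x": 0.022,"y": -0.011,"z": 0.0,"wx": 0.0,"wy": 0.0,"wz": -0.086,"grip": 1.0},{"x": 0.045,"y": -0.022,"z": 0.0,"wx": 0.0,"wy": 0.0,"wz": -0.172,"grip": 1.0},{"x": 0.068,"y": -0.033,"z": 0.0,"wx": 0.0,"wy": 0.0,"wz": -0.258,"grip": 1.0},{"x": 0.09,"y": -0.044,"z": 0.0,"wx": 0.0,"wy": 0.0,"wz": -0.344,"grip": 1.0},{"x": 0.112,"y": -0.055,"z": 0.0,"wx": 0.0,"wy": 0.0,"wz": -0.43,"grip": 1.0},{"x": 0.135,"y": -0.066,"z": 0.0,"wx": 0.0,"wy": 0.0,"wz": -0.516,"grip": 1.0},{"x": 0.158,"y": -0.078,"z": 0.0,"wx": 0.0,"wy": 0.0,"wz": -0.6,"grip": 1.0},{"x": 0.18,"y": -0.089,"z": 0.0,"wx": 0.0,"wy": 0.0,"wz": -0.667,"grip": 1.0}]'

```text
t: 21.6
eef_pos: [0.5339, -0.0694, 0.1287]
tool_rot: [0.513, 0.859, -0.0, -0.002]
ft_force: [0.2, 0.8, -0.4]
finger_gap: 0.0063
finger_force: 48.9
```

Call:
servo_tool --commands '[{"x": 0.02,"y": 0.013,"z": 0.0,"wx": 0.0,"wy": 0.0,"wz": -0.086,"grip": 1.0},{"x": 0.04,"y": 0.026,"z": 0.0,"wx": 0.0,"wy": 0.0,"wz": -0.172,"grip": 1.0},{"x": 0.06,"y": 0.039,"z": 0.0,"wx": 0.0,"wy": 0.0,"wz": -0.258,"grip": 1.0},{"x": 0.08,"y": 0.052,"z": 0.02,"wx": 0.0,"wy": 0.0,"wz": -0.344,"grip": 1.0},{"x": 0.1,"y": 0.065,"z": 0.05,"wx": 0.0,"wy": 0.0,"wz": -0.43,"grip": 1.0},{"x": 0.12,"y": 0.078,"z": 0.08,"wx": 0.0,"wy": 0.0,"wz": -0.516,"grip": 1.0},{"x": 0.14,"y": 0.092,"z": 0.1,"wx": 0.0,"wy": 0.0,"wz": -0.602,"grip": 1.0},{"x": 0.161,"y": 0.105,"z": 0.12,"wx": 0.0,"wy": 0.0,"wz": -0.668,"grip": 1.0}]'

```text
t: 22.4
eef_pos: [0.5421, 0.026, 0.0683]
tool_rot: [0.014, 1.0, 0.0, -0.002]
ft_force: [-0.1, 0.2, -0.9]
finger_gap: 0.0065
finger_force: 48.9
```

Call:
servo_tool --commands '[{"x": 0.0,"y": 0.0,"z": 0.0,"wx": 0.0,"wy": 0.0,"wz": 0.0,"grip": 1.0},{"x": 0.0,"y": 0.0,"z": 0.0,"wx": 0.0,"wy": 0.0,"wz": 0.0,"grip": 1.0}]'

```text
t: 22.6
eef_pos: [0.5426, 0.0254, 0.0696]
tool_rot: [0.017, 1.0, -0.0, -0.001]
ft_force: [-0.3, 0.1, -1.0]
finger_gap: 0.0065
finger_force: 48.9
```

```bash
python3 - <<'E'
from h import *
plan((.5434,.0257,.0192,178.1))
E
```

```text
t 22.6 at [0.5426 0.0254 0.0696] yaw 178.05 gap 0.0065 j6 -0.05 F [-0.3  0.1 -1. ]
  xyz [-0.0018  0.0006  0.1008] w [-0.0002 -0.0017 -0.0005] rows>= 2.0
```

Call:
servo_tool --commands '[{"x": -0.001,"y": 0.001,"z": 0.04,"wx": 0.0,"wy": 0.0,"wz": 0.0,"grip": 1.0},{"x": -0.001,"y": 0.001,"z": 0.08,"wx": 0.0,"wy": 0.0,"wz": 0.0,"grip": 1.0},{"x": -0.001,"y": 0.001,"z": 0.098,"wx": 0.0,"wy": 0.0,"wz": 0.0,"grip": 1.0},{"x": -0.001,"y": 0.001,"z": 0.103,"wx": 0.0,"wy": 0.0,"wz": 0.0,"grip": 1.0},{"x": -0.001,"y": 0.001,"z": 0.103,"wx": 0.0,"wy": 0.0,"wz": 0.0,"grip": 1.0},{"x": -0.001,"y": 0.001,"z": 0.103,"wx": 0.0,"wy": 0.0,"wz": 0.0,"grip": 1.0}]'

```text
t: 23.2
eef_pos: [0.5437, 0.0253, 0.0201]
tool_rot: [0.017, 1.0, -0.0, -0.0]
ft_force: [-4.1, 0.3, 5.9]
finger_gap: 0.0063
finger_force: 49.8
```

Call:
servo_tool --commands '[{"x": 0.0,"y": 0.0,"z": 0.0,"wx": 0.0,"wy": 0.0,"wz": 0.0,"grip": 0.8},{"x": 0.0,"y": 0.0,"z": 0.0,"wx": 0.0,"wy": 0.0,"wz": 0.0,"grip": 0.6},{"x": 0.0,"y": 0.0,"z": 0.0,"wx": 0.0,"wy": 0.0,"wz": 0.0,"grip": 0.5},{"x": 0.0,"y": 0.0,"z": 0.0,"wx": 0.0,"wy": 0.0,"wz": 0.0,"grip": 0.5},{"x": 0.0,"y": 0.0,"z": -0.06,"wx": 0.0,"wy": 0.0,"wz": 0.0,"grip": 0.5},{"x": 0.0,"y": 0.0,"z": -0.14,"wx": 0.0,"wy": 0.0,"wz": 0.0,"grip": 0.5},{"x": 0.0,"y": 0.0,"z": -0.2,"wx": 0.0,"wy": 0.0,"wz": 0.0,"grip": 0.5},{"x": 0.0,"y": 0.0,"z": -0.2,"wx": 0.0,"wy": 0.0,"wz": 0.0,"grip": 0.5}]'

```text
t: 24.0
eef_pos: [0.5477, 0.0258, 0.1236]
tool_rot: [0.016, 1.0, -0.0, 0.004]
ft_force: [-0.1, -0.1, 0.1]
finger_gap: 0.0212
finger_force: 0.0
```

```bash
python3 - <<'E'
from h import *
spoons('t7')
plan((.535,-.09,.13,118),(.525,-.22,.13,58),(.511,-.3279,.08,-3))
E
```

```text
spoon 334 [ 0.5113 -0.3278] len 0.18 ang 177.0
spoon 319 [ 0.5051 -0.4439] len 0.178 ang 8.4
t 24.05 at [0.5463 0.0258 0.1214] yaw 178.16 gap 0.0214 j6 -0.06 F [-0.7  0.7 -0.7]
  xyz [ 0.015  -0.2323 -0.0171] w [0.0015 0.003  0.6684] rows>= 8.0
  xyz [-0.2202 -0.1397 -0.    ] w [ 0.     -0.      0.6667] rows>= 7.0
  xyz [-0.1978  0.0906  0.1   ] w [-0.     -0.      0.6778] rows>= 8.0
```

Call:
servo_tool --commands '[{"x": 0.002,"y": -0.03,"z": -0.005,"wx": 0.0,"wy": 0.0,"wz": 0.086,"grip": 0.5},{"x": 0.004,"y": -0.06,"z": -0.01,"wx": 0.0,"wy": 0.0,"wz": 0.172,"grip": 0.5},{"x": 0.006,"y": -0.09,"z": -0.016,"wx": 0.0,"wy": 0.0,"wz": 0.258,"grip": 0.5},{"x": 0.008,"y": -0.12,"z": -0.016,"wx": 0.0,"wy": 0.0,"wz": 0.344,"grip": 0.5},{"x": 0.011,"y": -0.15,"z": -0.016,"wx": 0.0,"wy": 0.0,"wz": 0.43,"grip": 0.5},{"x": 0.013,"y": -0.18,"z": -0.016,"wx": 0.0,"wy": 0.0,"wz": 0.516,"grip": 0.5},{"x": 0.015,"y": -0.21,"z": -0.016,"wx": 0.0,"wy": 0.0,"wz": 0.602,"grip": 0.5},{"x": 0.015,"y": -0.232,"z": -0.017,"wx": 0.0,"wy": 0.0,"wz": 0.668,"grip": 0.5}]'

```text
t: 24.85
eef_pos: [0.5319, -0.0903, 0.1261]
tool_rot: [0.517, 0.856, -0.0, -0.001]
ft_force: [0.0, 0.4, 0.3]
finger_gap: 0.0214
finger_force: 0.0
```

Call:
servo_tool --commands '[{"x": -0.028,"y": -0.018,"z": 0.0,"wx": 0.0,"wy": 0.0,"wz": 0.086,"grip": 0.5},{"x": -0.056,"y": -0.036,"z": 0.0,"wx": 0.0,"wy": 0.0,"wz": 0.172,"grip": 0.5},{"x": -0.084,"y": -0.053,"z": 0.0,"wx": 0.0,"wy": 0.0,"wz": 0.258,"grip": 0.5},{"x": -0.112,"y": -0.07,"z": 0.0,"wx": 0.0,"wy": 0.0,"wz": 0.344,"grip": 0.5},{"x": -0.14,"y": -0.088,"z": 0.0,"wx": 0.0,"wy": 0.0,"wz": 0.43,"grip": 0.5},{"x": -0.168,"y": -0.106,"z": 0.0,"wx": 0.0,"wy": 0.0,"wz": 0.516,"grip": 0.5},{"x": -0.195,"y": -0.124,"z": 0.0,"wx": 0.0,"wy": 0.0,"wz": 0.602,"grip": 0.5},{"x": -0.22,"y": -0.14,"z": 0.0,"wx": 0.0,"wy": 0.0,"wz": 0.667,"grip": 0.5}]'

```text
t: 25.65
eef_pos: [0.522, -0.22, 0.1261]
tool_rot: [0.876, 0.483, -0.001, -0.001]
ft_force: [0.5, 0.5, -0.2]
finger_gap: 0.0212
finger_force: 0.0
```

Call:
servo_tool --commands '[{"x": -0.026,"y": 0.012,"z": 0.01,"wx": 0.0,"wy": 0.0,"wz": 0.086,"grip": 0.5},{"x": -0.052,"y": 0.024,"z": 0.02,"wx": 0.0,"wy": 0.0,"wz": 0.172,"grip": 0.5},{"x": -0.078,"y": 0.036,"z": 0.03,"wx": 0.0,"wy": 0.0,"wz": 0.258,"grip": 0.5},{"x": -0.104,"y": 0.048,"z": 0.04,"wx": 0.0,"wy": 0.0,"wz": 0.344,"grip": 0.5},{"x": -0.13,"y": 0.06,"z": 0.06,"wx": 0.0,"wy": 0.0,"wz": 0.43,"grip": 0.5},{"x": -0.156,"y": 0.071,"z": 0.08,"wx": 0.0,"wy": 0.0,"wz": 0.516,"grip": 0.5},{"x": -0.18,"y": 0.081,"z": 0.09,"wx": 0.0,"wy": 0.0,"wz": 0.602,"grip": 0.5},{"x": -0.198,"y": 0.0906,"z": 0.1,"wx": 0.0,"wy": 0.0,"wz": 0.678,"grip": 0.5}]'

```text
t: 26.45
eef_pos: [0.5077, -0.3277, 0.0755]
tool_rot: [1.0, -0.029, -0.001, -0.001]
ft_force: [-0.3, 0.1, 0.9]
finger_gap: 0.0213
finger_force: 0.0
```

Call:
servo_tool --commands '[{"x": 0.0,"y": 0.0,"z": 0.0,"wx": 0.0,"wy": 0.0,"wz": 0.0,"grip": 0.5},{"x": 0.0,"y": 0.0,"z": 0.0,"wx": 0.0,"wy": 0.0,"wz": 0.0,"grip": 0.5}]'

```text
t: 26.65
eef_pos: [0.5082, -0.327, 0.0766]
tool_rot: [1.0, -0.025, -0.001, -0.001]
ft_force: [0.8, 0.6, -0.1]
finger_gap: 0.0211
finger_force: 0.0
```

```bash
python3 - <<'E'
from h import *
plan((.5113,-.3278,.017,-3))
E
```

```text
t 26.65 at [ 0.5082 -0.327   0.0766] yaw -2.89 gap 0.0211 j6 2.5 F [ 0.8  0.6 -0.1]
  xyz [0.0064 0.0015 0.1191] w [-0.001   0.0011  0.0012] rows>= 2.0
```

Call:
servo_tool --commands '[{"x": 0.005,"y": 0.002,"z": 0.06,"wx": 0.0,"wy": 0.0,"wz": 0.0,"grip": 0.5},{"x": 0.005,"y": 0.002,"z": 0.105,"wx": 0.0,"wy": 0.0,"wz": 0.0,"grip": 0.5},{"x": 0.005,"y": 0.002,"z": 0.119,"wx": 0.0,"wy": 0.0,"wz": 0.0,"grip": 0.5},{"x": 0.005,"y": 0.002,"z": 0.119,"wx": 0.0,"wy": 0.0,"wz": 0.0,"grip": 0.5},{"x": 0.005,"y": 0.002,"z": 0.119,"wx": 0.0,"wy": 0.0,"wz": 0.0,"grip": 1.0},{"x": 0.005,"y": 0.002,"z": 0.119,"wx": 0.0,"wy": 0.0,"wz": 0.0,"grip": 1.0},{"x": 0.005,"y": 0.002,"z": 0.119,"wx": 0.0,"wy": 0.0,"wz": 0.0,"grip": 1.0},{"x": 0.005,"y": 0.002,"z": 0.119,"wx": 0.0,"wy": 0.0,"wz": 0.0,"grip": 1.0}]'

```text
t: 27.45
eef_pos: [0.5119, -0.3292, 0.0191]
tool_rot: [1.0, -0.026, 0.001, 0.0]
ft_force: [-1.3, 1.2, 2.5]
finger_gap: 0.0063
finger_force: 49.2
```

Call:
servo_tool --commands '[{"x": 0.0,"y": 0.0,"z": -0.02,"wx": 0.0,"wy": 0.0,"wz": 0.0,"grip": 1.0},{"x": 0.0,"y": 0.0,"z": -0.06,"wx": 0.0,"wy": 0.0,"wz": 0.0,"grip": 1.0},{"x": 0.0,"y": 0.0,"z": -0.12,"wx": 0.0,"wy": 0.0,"wz": 0.0,"grip": 1.0},{"x": 0.0,"y": 0.0,"z": -0.18,"wx": 0.0,"wy": 0.0,"wz": 0.0,"grip": 1.0},{"x": 0.0,"y": 0.0,"z": -0.2,"wx": 0.0,"wy": 0.0,"wz": 0.0,"grip": 1.0},{"x": 0.0,"y": 0.0,"z": -0.2,"wx": 0.0,"wy": 0.0,"wz": 0.0,"grip": 1.0},{"x": 0.0,"y": 0.0,"z": -0.2,"wx": 0.0,"wy": 0.0,"wz": 0.0,"grip": 1.0}]'

```text
t: 28.15
eef_pos: [0.5109, -0.3285, 0.1176]
tool_rot: [1.0, -0.026, -0.0, -0.0]
ft_force: [0.1, 0.1, -0.7]
finger_gap: 0.0065
finger_force: 48.9
```

```bash
python3 - <<'E'
from h import *
plan((.525,-.23,.13,58),(.535,-.12,.13,118),(.5418,-.0243,.07,178.1),(.5418,-.0243,.0187,178.1))
E
```

```text
t 28.15 at [ 0.5109 -0.3285  0.1176] yaw -3.01 gap 0.0065 j6 2.5 F [ 0.1  0.1 -0.7]
  xyz [ 0.0178 -0.1982 -0.0248] w [-6.000e-04  3.000e-04 -6.779e-01] rows>= 8.0
  xyz [ 0.1972 -0.0996 -0.    ] w [ 0.      0.     -0.6667] rows>= 7.0
  xyz [0.1626 0.1019 0.12  ] w [ 0.      0.     -0.6678] rows>= 7.0
  xyz [ 0.     -0.      0.1026] w [0. 0. 0.] rows>= 2.0
```

Call:
servo_tool --commands '[{"x": 0.002,"y": -0.025,"z": -0.005,"wx": 0.0,"wy": 0.0,"wz": -0.086,"grip": 1.0},{"x": 0.004,"y": -0.05,"z": -0.01,"wx": 0.0,"wy": 0.0,"wz": -0.172,"grip": 1.0},{"x": 0.006,"y": -0.075,"z": -0.015,"wx": 0.0,"wy": 0.0,"wz": -0.258,"grip": 1.0},{"x": 0.009,"y": -0.1,"z": -0.02,"wx": 0.0,"wy": 0.0,"wz": -0.344,"grip": 1.0},{"x": 0.011,"y": -0.125,"z": -0.025,"wx": 0.0,"wy": 0.0,"wz": -0.43,"grip": 1.0},{"x": 0.013,"y": -0.15,"z": -0.025,"wx": 0.0,"wy": 0.0,"wz": -0.516,"grip": 1.0},{"x": 0.015,"y": -0.175,"z": -0.025,"wx": 0.0,"wy": 0.0,"wz": -0.602,"grip": 1.0},{"x": 0.018,"y": -0.198,"z": -0.025,"wx": 0.0,"wy": 0.0,"wz": -0.678,"grip": 1.0}]'

```text
t: 28.95
eef_pos: [0.5243, -0.2291, 0.1287]
tool_rot: [0.873, 0.487, -0.001, -0.002]
ft_force: [-0.1, 0.4, -0.3]
finger_gap: 0.0064
finger_force: 48.9
```

Call:
servo_tool --commands '[{"x": 0.025,"y": -0.012,"z": 0.0,"wx": 0.0,"wy": 0.0,"wz": -0.086,"grip": 1.0},{"x": 0.05,"y": -0.025,"z": 0.0,"wx": 0.0,"wy": 0.0,"wz": -0.172,"grip": 1.0},{"x": 0.075,"y": -0.037,"z": 0.0,"wx": 0.0,"wy": 0.0,"wz": -0.258,"grip": 1.0},{"x": 0.1,"y": -0.05,"z": 0.0,"wx": 0.0,"wy": 0.0,"wz": -0.344,"grip": 1.0},{"x": 0.125,"y": -0.062,"z": 0.0,"wx": 0.0,"wy": 0.0,"wz": -0.43,"grip": 1.0},{"x": 0.15,"y": -0.075,"z": 0.0,"wx": 0.0,"wy": 0.0,"wz": -0.516,"grip": 1.0},{"x": 0.175,"y": -0.088,"z": 0.0,"wx": 0.0,"wy": 0.0,"wz": -0.6,"grip": 1.0},{"x": 0.197,"y": -0.0996,"z": 0.0,"wx": 0.0,"wy": 0.0,"wz": -0.667,"grip": 1.0}]'

```text
t: 29.75
eef_pos: [0.5341, -0.1193, 0.1287]
tool_rot: [0.513, 0.859, -0.0, -0.002]
ft_force: [0.0, 0.1, -0.5]
finger_gap: 0.0063
finger_force: 48.9
```

Call:
servo_tool --commands '[{"x": 0.02,"y": 0.013,"z": 0.0,"wx": 0.0,"wy": 0.0,"wz": -0.086,"grip": 1.0},{"x": 0.04,"y": 0.026,"z": 0.0,"wx": 0.0,"wy": 0.0,"wz": -0.172,"grip": 1.0},{"x": 0.06,"y": 0.039,"z": 0.0,"wx": 0.0,"wy": 0.0,"wz": -0.258,"grip": 1.0},{"x": 0.08,"y": 0.052,"z": 0.02,"wx": 0.0,"wy": 0.0,"wz": -0.344,"grip": 1.0},{"x": 0.1,"y": 0.065,"z": 0.05,"wx": 0.0,"wy": 0.0,"wz": -0.43,"grip": 1.0},{"x": 0.12,"y": 0.078,"z": 0.08,"wx": 0.0,"wy": 0.0,"wz": -0.516,"grip": 1.0},{"x": 0.14,"y": 0.09,"z": 0.1,"wx": 0.0,"wy": 0.0,"wz": -0.602,"grip": 1.0},{"x": 0.1626,"y": 0.102,"z": 0.12,"wx": 0.0,"wy": 0.0,"wz": -0.668,"grip": 1.0}]'

```text
t: 30.55
eef_pos: [0.5407, -0.0241, 0.0683]
tool_rot: [0.014, 1.0, 0.0, -0.002]
ft_force: [0.6, -0.1, -0.2]
finger_gap: 0.0065
finger_force: 48.9
```

Call:
servo_tool --commands '[{"x": 0.0,"y": 0.0,"z": 0.0,"wx": 0.0,"wy": 0.0,"wz": 0.0,"grip": 1.0},{"x": 0.0,"y": 0.0,"z": 0.0,"wx": 0.0,"wy": 0.0,"wz": 0.0,"grip": 1.0}]'

```text
t: 30.75
eef_pos: [0.5413, -0.0247, 0.0697]
tool_rot: [0.017, 1.0, 0.0, -0.001]
ft_force: [-0.6, 0.8, -0.8]
finger_gap: 0.0067
finger_force: 48.9
```

```bash
python3 - <<'E'
from h import *
plan((.5418,-.0243,.0192,178.1))
E
```

```text
t 30.75 at [ 0.5413 -0.0247  0.0697] yaw 178.06 gap 0.0067 j6 -0.15 F [-0.6  0.8 -0.8]
  xyz [-0.0013  0.0009  0.1009] w [-0.     -0.0017 -0.0005] rows>= 2.0
```

Call:
servo_tool --commands '[{"x": -0.001,"y": 0.001,"z": 0.04,"wx": 0.0,"wy": 0.0,"wz": 0.0,"grip": 1.0},{"x": -0.001,"y": 0.001,"z": 0.08,"wx": 0.0,"wy": 0.0,"wz": 0.0,"grip": 1.0},{"x": -0.001,"y": 0.001,"z": 0.098,"wx": 0.0,"wy": 0.0,"wz": 0.0,"grip": 1.0},{"x": -0.001,"y": 0.001,"z": 0.103,"wx": 0.0,"wy": 0.0,"wz": 0.0,"grip": 1.0},{"x": -0.001,"y": 0.001,"z": 0.103,"wx": 0.0,"wy": 0.0,"wz": 0.0,"grip": 1.0},{"x": -0.001,"y": 0.001,"z": 0.103,"wx": 0.0,"wy": 0.0,"wz": 0.0,"grip": 1.0}]'

```text
t: 31.35
eef_pos: [0.5422, -0.0249, 0.0201]
tool_rot: [0.017, 1.0, -0.0, -0.001]
ft_force: [-3.5, -0.3, 4.8]
finger_gap: 0.006
finger_force: 49.7
```

Call:
servo_tool --commands '[{"x": 0.0,"y": 0.0,"z": 0.0,"wx": 0.0,"wy": 0.0,"wz": 0.0,"grip": 0.8},{"x": 0.0,"y": 0.0,"z": 0.0,"wx": 0.0,"wy": 0.0,"wz": 0.0,"grip": 0.6},{"x": 0.0,"y": 0.0,"z": 0.0,"wx": 0.0,"wy": 0.0,"wz": 0.0,"grip": 0.5},{"x": 0.0,"y": 0.0,"z": 0.0,"wx": 0.0,"wy": 0.0,"wz": 0.0,"grip": 0.5},{"x": 0.0,"y": 0.0,"z": -0.06,"wx": 0.0,"wy": 0.0,"wz": 0.0,"grip": 0.5},{"x": 0.0,"y": 0.0,"z": -0.14,"wx": 0.0,"wy": 0.0,"wz": 0.0,"grip": 0.5},{"x": 0.0,"y": 0.0,"z": -0.2,"wx": 0.0,"wy": 0.0,"wz": 0.0,"grip": 0.5},{"x": 0.0,"y": 0.0,"z": -0.2,"wx": 0.0,"wy": 0.0,"wz": 0.0,"grip": 0.5}]'

```text
t: 32.15
eef_pos: [0.5462, -0.0248, 0.1236]
tool_rot: [0.016, 1.0, -0.001, 0.004]
ft_force: [0.6, -0.0, 0.4]
finger_gap: 0.0212
finger_force: 0.0
```

```bash
python3 - <<'E'
from h import *
spoons('t8')
plan((.525,-.23,.13,183),(.505,-.444,.08,188.4))
E
```

```text
spoon 320 [ 0.5051 -0.4439] len 0.178 ang 8.4
t 32.2 at [ 0.5448 -0.0246  0.1214] yaw 178.16 gap 0.0215 j6 -0.15 F [-0.7  0.2 -0.1]
  xyz [ 0.0263 -0.4119 -0.017 ] w [-0.0006  0.0032 -0.0538] rows>= 5.0
  xyz [ 0.0623 -0.4253  0.1   ] w [ 0.    0.   -0.06] rows>= 5.0
```

Call:
servo_tool --commands '[{"x": 0.004,"y": -0.06,"z": -0.003,"wx": 0.0,"wy": 0.0,"wz": -0.01,"grip": 0.5},{"x": 0.008,"y": -0.14,"z": -0.006,"wx": 0.0,"wy": 0.0,"wz": -0.02,"grip": 0.5},{"x": 0.014,"y": -0.22,"z": -0.012,"wx": 0.0,"wy": 0.0,"wz": -0.03,"grip": 0.5},{"x": 0.02,"y": -0.3,"z": -0.017,"wx": 0.0,"wy": 0.0,"wz": -0.04,"grip": 0.5},{"x": 0.024,"y": -0.37,"z": -0.017,"wx": 0.0,"wy": 0.0,"wz": -0.05,"grip": 0.5},{"x": 0.026,"y": -0.412,"z": -0.017,"wx": 0.0,"wy": 0.0,"wz": -0.054,"grip": 0.5},{"x": 0.026,"y": -0.412,"z": -0.017,"wx": 0.0,"wy": 0.0,"wz": -0.054,"grip": 0.5}]'

```text
t: 32.9
eef_pos: [0.5224, -0.2323, 0.1262]
tool_rot: [-0.024, 1.0, 0.0, -0.001]
ft_force: [-0.5, 1.5, 0.2]
finger_gap: 0.0213
finger_force: 0.0
```

Call:
servo_tool --commands '[{"x": 0.01,"y": -0.07,"z": 0.01,"wx": 0.0,"wy": 0.0,"wz": -0.01,"grip": 0.5},{"x": 0.02,"y": -0.15,"z": 0.02,"wx": 0.0,"wy": 0.0,"wz": -0.02,"grip": 0.5},{"x": 0.034,"y": -0.23,"z": 0.04,"wx": 0.0,"wy": 0.0,"wz": -0.03,"grip": 0.5},{"x": 0.045,"y": -0.31,"z": 0.06,"wx": 0.0,"wy": 0.0,"wz": -0.04,"grip": 0.5},{"x": 0.056,"y": -0.38,"z": 0.08,"wx": 0.0,"wy": 0.0,"wz": -0.05,"grip": 0.5},{"x": 0.062,"y": -0.425,"z": 0.1,"wx": 0.0,"wy": 0.0,"wz": -0.06,"grip": 0.5},{"x": 0.062,"y": -0.425,"z": 0.1,"wx": 0.0,"wy": 0.0,"wz": -0.06,"grip": 0.5},{"x": 0.062,"y": -0.425,"z": 0.1,"wx": 0.0,"wy": 0.0,"wz": -0.06,"grip": 0.5}]'

```text
t: 33.7
eef_pos: [0.5029, -0.442, 0.0762]
tool_rot: [-0.073, 0.997, 0.002, -0.001]
ft_force: [0.5, 0.7, 0.0]
finger_gap: 0.0218
finger_force: 0.0
```

```bash
python3 - <<'E'
from h import *
plan((.5051,-.4439,.017,188.4))
E
```

```text
t 33.7 at [ 0.5029 -0.442   0.0762] yaw -171.59 gap 0.0218 j6 -0.98 F [0.5 0.7 0. ]
  xyz [-0.0039 -0.0048  0.1183] w [ 0.002  -0.0008  0.0001] rows>= 2.0
```

Call:
servo_tool --commands '[{"x": -0.003,"y": -0.003,"z": 0.06,"wx": 0.0,"wy": 0.0,"wz": 0.0,"grip": 0.5},{"x": -0.003,"y": -0.003,"z": 0.105,"wx": 0.0,"wy": 0.0,"wz": 0.0,"grip": 0.5},{"x": -0.003,"y": -0.003,"z": 0.118,"wx": 0.0,"wy": 0.0,"wz": 0.0,"grip": 0.5},{"x": -0.003,"y": -0.003,"z": 0.118,"wx": 0.0,"wy": 0.0,"wz": 0.0,"grip": 0.5},{"x": -0.003,"y": -0.003,"z": 0.118,"wx": 0.0,"wy": 0.0,"wz": 0.0,"grip": 1.0},{"x": -0.003,"y": -0.003,"z": 0.118,"wx": 0.0,"wy": 0.0,"wz": 0.0,"grip": 1.0},{"x": -0.003,"y": -0.003,"z": 0.118,"wx": 0.0,"wy": 0.0,"wz": 0.0,"grip": 1.0},{"x": -0.003,"y": -0.003,"z": 0.118,"wx": 0.0,"wy": 0.0,"wz": 0.0,"grip": 1.0}]'

```text
t: 34.5
eef_pos: [0.5058, -0.4454, 0.0199]
tool_rot: [-0.073, 0.997, -0.001, 0.001]
ft_force: [-0.3, -0.2, 3.6]
finger_gap: 0.0058
finger_force: 49.5
```

Call:
servo_tool --commands '[{"x": 0.0,"y": 0.0,"z": -0.02,"wx": 0.0,"wy": 0.0,"wz": 0.0,"grip": 1.0},{"x": 0.0,"y": 0.0,"z": -0.06,"wx": 0.0,"wy": 0.0,"wz": 0.0,"grip": 1.0},{"x": 0.0,"y": 0.0,"z": -0.12,"wx": 0.0,"wy": 0.0,"wz": 0.0,"grip": 1.0},{"x": 0.0,"y": 0.0,"z": -0.18,"wx": 0.0,"wy": 0.0,"wz": 0.0,"grip": 1.0},{"x": 0.0,"y": 0.0,"z": -0.2,"wx": 0.0,"wy": 0.0,"wz": 0.0,"grip": 1.0},{"x": 0.0,"y": 0.0,"z": -0.2,"wx": 0.0,"wy": 0.0,"wz": 0.0,"grip": 1.0},{"x": 0.0,"y": 0.0,"z": -0.2,"wx": 0.0,"wy": 0.0,"wz": 0.0,"grip": 1.0}]'

```text
t: 35.2
eef_pos: [0.5046, -0.4444, 0.1178]
tool_rot: [-0.073, 0.997, 0.001, -0.0]
ft_force: [0.1, 0.2, -1.6]
finger_gap: 0.0057
finger_force: 48.9
```

```bash
python3 - <<'E'
from h import *
plan((.522,-.25,.13,183),(.5401,-.0742,.07,178.1),(.5401,-.0742,.0187,178.1))
E
```

```text
t 35.2 at [ 0.5046 -0.4444  0.1178] yaw -171.59 gap 0.0057 j6 -0.98 F [ 0.1  0.2 -1.6]
  xyz [-0.0912  0.3796 -0.0241] w [ 0.0007 -0.0005  0.0601] rows>= 4.0
  xyz [-0.0546  0.3492  0.12  ] w [ 0.     -0.      0.0544] rows>= 4.0
  xyz [ 0.     -0.      0.1026] w [0. 0. 0.] rows>= 2.0
```

Call:
servo_tool --commands '[{"x": -0.012,"y": 0.05,"z": -0.004,"wx": 0.0,"wy": 0.0,"wz": 0.01,"grip": 1.0},{"x": -0.027,"y": 0.115,"z": -0.008,"wx": 0.0,"wy": 0.0,"wz": 0.02,"grip": 1.0},{"x": -0.043,"y": 0.18,"z": -0.014,"wx": 0.0,"wy": 0.0,"wz": 0.03,"grip": 1.0},{"x": -0.06,"y": 0.25,"z": -0.02,"wx": 0.0,"wy": 0.0,"wz": 0.04,"grip": 1.0},{"x": -0.076,"y": 0.315,"z": -0.024,"wx": 0.0,"wy": 0.0,"wz": 0.05,"grip": 1.0},{"x": -0.091,"y": 0.38,"z": -0.024,"wx": 0.0,"wy": 0.0,"wz": 0.06,"grip": 1.0}]'

```text
t: 35.8
eef_pos: [0.5213, -0.2483, 0.129]
tool_rot: [-0.026, 1.0, 0.001, -0.001]
ft_force: [0.4, 0.6, -0.3]
finger_gap: 0.0062
finger_force: 48.9
```

Call:
servo_tool --commands '[{"x": -0.01,"y": 0.065,"z": 0.0,"wx": 0.0,"wy": 0.0,"wz": 0.01,"grip": 1.0},{"x": -0.02,"y": 0.13,"z": 0.0,"wx": 0.0,"wy": 0.0,"wz": 0.02,"grip": 1.0},{"x": -0.03,"y": 0.2,"z": 0.0,"wx": 0.0,"wy": 0.0,"wz": 0.03,"grip": 1.0},{"x": -0.04,"y": 0.26,"z": 0.03,"wx": 0.0,"wy": 0.0,"wz": 0.04,"grip": 1.0},{"x": -0.05,"y": 0.32,"z": 0.08,"wx": 0.0,"wy": 0.0,"wz": 0.05,"grip": 1.0},{"x": -0.055,"y": 0.349,"z": 0.12,"wx": 0.0,"wy": 0.0,"wz": 0.054,"grip": 1.0},{"x": -0.055,"y": 0.349,"z": 0.12,"wx": 0.0,"wy": 0.0,"wz": 0.054,"grip": 1.0},{"x": -0.055,"y": 0.349,"z": 0.12,"wx": 0.0,"wy": 0.0,"wz": 0.054,"grip": 1.0}]'

```text
t: 36.6
eef_pos: [0.5394, -0.0743, 0.0694]
tool_rot: [0.016, 1.0, 0.0, -0.002]
ft_force: [0.8, -0.6, -0.3]
finger_gap: 0.0056
finger_force: 49.0
```

```bash
python3 - <<'E'
from h import *
plan((.5401,-.0742,.0198,178.1))
E
```

```text
t 36.6 at [ 0.5394 -0.0743  0.0694] yaw 178.2 gap 0.0056 j6 -0.24 F [ 0.8 -0.6 -0.3]
  xyz [-0.0017  0.0001  0.0993] w [ 0.0002 -0.002   0.0011] rows>= 1.0
```

Call:
servo_tool --commands '[{"x": -0.001,"y": 0.0,"z": 0.04,"wx": 0.0,"wy": 0.0,"wz": 0.0,"grip": 1.0},{"x": -0.001,"y": 0.0,"z": 0.08,"wx": 0.0,"wy": 0.0,"wz": 0.0,"grip": 1.0},{"x": -0.001,"y": 0.0,"z": 0.096,"wx": 0.0,"wy": 0.0,"wz": 0.0,"grip": 1.0},{"x": -0.001,"y": 0.0,"z": 0.101,"wx": 0.0,"wy": 0.0,"wz": 0.0,"grip": 1.0},{"x": -0.001,"y": 0.0,"z": 0.101,"wx": 0.0,"wy": 0.0,"wz": 0.0,"grip": 1.0},{"x": -0.001,"y": 0.0,"z": 0.101,"wx": 0.0,"wy": 0.0,"wz": 0.0,"grip": 1.0}]'

```text
t: 37.2
eef_pos: [0.5418, -0.0753, 0.0211]
tool_rot: [0.016, 1.0, -0.0, 0.001]
ft_force: [-0.0, 0.7, -1.0]
finger_gap: 0.0059
finger_force: 49.0
```

Call:
servo_tool --commands '[{"x": 0.0,"y": 0.0,"z": 0.0,"wx": 0.0,"wy": 0.0,"wz": 0.0,"grip": 0.8},{"x": 0.0,"y": 0.0,"z": 0.0,"wx": 0.0,"wy": 0.0,"wz": 0.0,"grip": 0.6},{"x": 0.0,"y": 0.0,"z": 0.0,"wx": 0.0,"wy": 0.0,"wz": 0.0,"grip": 0.5},{"x": 0.0,"y": 0.0,"z": 0.0,"wx": 0.0,"wy": 0.0,"wz": 0.0,"grip": 0.5},{"x": 0.0,"y": 0.0,"z": -0.06,"wx": 0.0,"wy": 0.0,"wz": 0.0,"grip": 0.5},{"x": 0.0,"y": 0.0,"z": -0.14,"wx": 0.0,"wy": 0.0,"wz": 0.0,"grip": 0.5},{"x": 0.0,"y": 0.0,"z": -0.23,"wx": 0.0,"wy": 0.0,"wz": 0.0,"grip": 0.5},{"x": 0.0,"y": 0.0,"z": -0.32,"wx": 0.0,"wy": 0.0,"wz": 0.0,"grip": 0.5}]'

```text
t: 38.0
eef_pos: [0.5406, -0.0744, 0.1817]
tool_rot: [0.016, 1.0, 0.0, -0.0]
ft_force: [0.5, -0.5, 0.5]
finger_gap: 0.0216
finger_force: 0.0
```

```bash
python3 - <<'E'
from h import *
for f in ('top0','t8'):
  P=cloud('top',np.load(f'pics/{f}.npy'));q=P[285:312,190:245].reshape(-1,3)
  for z in (.1,.108,.112):
    w=q[(q[:,2]>z)&(q[:,2]<.2)];
    if len(w)<10: print(f,z,len(w));continue
    m=w.mean(0);_,_,V=np.linalg.svd(w[:,:2]-m[:2]);t=(w[:,:2]-m[:2])@V[0];n=(w[:,:2]-m[:2])@V[1];mid=m[:2]+V[0]*(t.max()+t.min())/2
    print(f,z,len(w),m.round(4),mid.round(4),np.ptp(t).round(3),np.ptp(n).round(4),np.degrees(np.arctan2(*V[0][::-1])).round(1))
# side camera
P=cloud('side',np.load('pics/side0.npy'));q=P[160:220,235:270].reshape(-1,3);w=q[(q[:,2]>.085)&(q[:,2]<.2)&(q[:,0]>.3)]
m=w.mean(0);print('side',len(w),m.round(4),w.min(0).round(3),w.max(0).round(3))
im=cv2.imread('pics/top0.png');cv2.imwrite('pics/sg.png',cv2.resize(im[285:315,190:250],None,fx=12,fy=12,interpolation=cv2.INTER_NEAREST))
plan((.45,.1,.26,140),(.42,.215,.2,94))
E
```

```text
top0 0.1 184 [0.4231 0.218  0.1132] [0.423  0.2187] 0.089 0.0115 -86.1
top0 0.108 167 [0.4227 0.2192 0.114 ] [0.4227 0.2193] 0.088 0.0108 -86.3
top0 0.112 131 [0.4226 0.2186 0.1148] [0.4226 0.2192] 0.087 0.0104 -87.2
t8 0.1 184 [0.4231 0.2183 0.1132] [0.4231 0.2183] 0.089 0.0112 -86.2
t8 0.108 169 [0.4228 0.219  0.1139] [0.4229 0.2182] 0.089 0.0109 -86.4
t8 0.112 128 [0.4226 0.2202 0.1151] [0.4226 0.219 ] 0.087 0.0103 -86.8
side 113 [0.4227 0.2062 0.11  ] [0.415 0.169 0.087] [0.43  0.264 0.12 ]
t 38.0 at [ 0.5406 -0.0744  0.1817] yaw 178.16 gap 0.0216 j6 -0.24 F [ 0.5 -0.5  0.5]
  xyz [ 0.1925  0.3428 -0.1563] w [-0.     -0.0005  0.424 ] rows>= 5.0
  xyz [0.1938 0.1376 0.12  ] w [ 0.     -0.      0.5111] rows>= 6.0
```

View pics/sg.png

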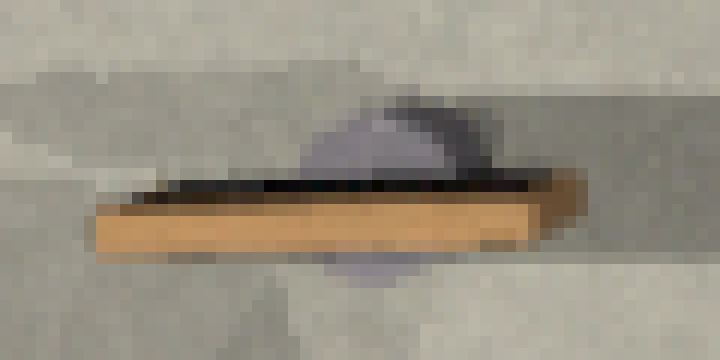

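Call:
servo_tool --commands '[{"x": 0.038,"y": 0.068,"z": -0.031,"wx": 0.0,"wy": 0.0,"wz": 0.085,"grip": 0.1},{"x": 0.077,"y": 0.137,"z": -0.062,"wx": 0.0,"wy": 0.0,"wz": 0.17,"grip": 0.1},{"x": 0.115,"y": 0.205,"z": -0.094,"wx": 0.0,"wy": 0.0,"wz": 0.255,"grip": 0.1},{"x": 0.154,"y": 0.274,"z": -0.125,"wx": 0.0,"wy": 0.0,"wz": 0.34,"grip": 0.1},{"x": 0.193,"y": 0.343,"z": -0.156,"wx": 0.0,"wy": 0.0,"wz": 0.424,"grip": 0.1},{"x": 0.193,"y": 0.343,"z": -0.156,"wx": 0.0,"wy": 0.0,"wz": 0.424,"grip": 0.1}]'

```text
t: 38.6
eef_pos: [0.4489, 0.1032, 0.2604]
tool_rot: [0.34, 0.94, 0.001, 0.001]
ft_force: [1.3, 0.0, 0.0]
finger_gap: 0.0383
finger_force: 0.0
```

Call:
servo_tool --commands '[{"x": 0.03,"y": 0.022,"z": 0.02,"wx": 0.0,"wy": 0.0,"wz": 0.085,"grip": 0.1},{"x": 0.06,"y": 0.045,"z": 0.04,"wx": 0.0,"wy": 0.0,"wz": 0.17,"grip": 0.1},{"x": 0.095,"y": 0.068,"z": 0.06,"wx": 0.0,"wy": 0.0,"wz": 0.255,"grip": 0.1},{"x": 0.13,"y": 0.092,"z": 0.08,"wx": 0.0,"wy": 0.0,"wz": 0.34,"grip": 0.1},{"x": 0.16,"y": 0.115,"z": 0.1,"wx": 0.0,"wy": 0.0,"wz": 0.425,"grip": 0.1},{"x": 0.194,"y": 0.138,"z": 0.12,"wx": 0.0,"wy": 0.0,"wz": 0.511,"grip": 0.1},{"x": 0.194,"y": 0.138,"z": 0.12,"wx": 0.0,"wy": 0.0,"wz": 0.511,"grip": 0.1},{"x": 0.194,"y": 0.138,"z": 0.12,"wx": 0.0,"wy": 0.0,"wz": 0.511,"grip": 0.1}]'

```text
t: 39.4
eef_pos: [0.4203, 0.2147, 0.198]
tool_rot: [0.681, 0.733, -0.001, 0.0]
ft_force: [0.2, 0.2, 0.1]
finger_gap: 0.0385
finger_force: 0.0
```

```bash
python3 - <<'E'
from h import *
im,d=snap('top','t9');cv2.imwrite('pics/t9c.png',cv2.resize(im[185:315,180:500,::-1],None,fx=2.5,fy=2.5,interpolation=cv2.INTER_CUBIC))
plan((.4226,.219,.09,93.6))
E
```

```text
t 39.45 at [0.4207 0.2145 0.1983] yaw 94.12 gap 0.0383 j6 1.81 F [-0.5  0.1 -1. ]
  xyz [0.0089 0.0045 0.2166] w [0.0001 0.0004 0.0058] rows>= 3.0
```

View pics/t9c.png

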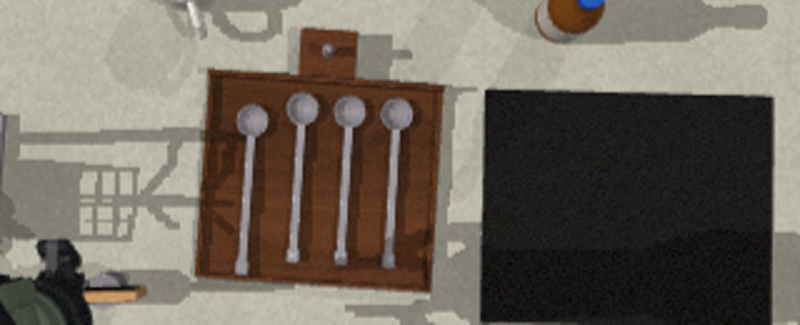

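```bash
python3 - <<'E'
from h import *
import h
h.snap=lambda n,f:(cv2.imread('pics/t9.png')[:,:,::-1].copy(),0)
c=np.array([.5406,.0008]);a=np.radians(-1.9);ex=np.array([np.cos(a),np.sin(a)]);ey=np.array([-ex[1],ex[0]])
spoons('x',box=(219,296,262,352),z=.013,thr=100)
P=cloud('top',np.load('pics/t9.npy'));L=P-np.array([*c,0]);X=L[...,:2]@ex;Y=L[...,:2]@ey
for s in (.08,.075,.025,-.025,-.075):
  m=(abs(Y-s)<.012)&(abs(X)<.1);print(s,[(round(x,3),np.median(np.sort(P[...,2][m&(abs(X-x)<.006)])[-12:]).round(4)) for x in (-.09,-.07,-.03,.03,.06,.08)])
im=cv2.imread('pics/t9.png');cv2.imwrite('pics/t9d.png',cv2.resize(im[210:300,255:300],None,fx=6,fy=6,interpolation=cv2.INTER_CUBIC))
E
```

```text
spoon 291 [0.5451 0.0246] len 0.178 ang -2.6
spoon 293 [ 0.543  -0.0255] len 0.175 ang -2.5
spoon 270 [ 0.5417 -0.0765] len 0.175 ang -2.9
spoon 297 [0.5306 0.078 ] len 0.177 ang -2.6
0.08 [(-0.09, np.float64(0.0161)), (-0.07, np.float64(0.0163)), (-0.03, np.float64(0.0152)), (0.03, np.float64(0.0157)), (0.06, np.float64(0.0114)), (0.08, np.float64(0.0074))]
0.075 [(-0.09, np.float64(0.0161)), (-0.07, np.float64(0.0163)), (-0.03, np.float64(0.0152)), (0.03, np.float64(0.0157)), (0.06, np.float64(0.0106)), (0.08, np.float64(0.0077))]
0.025 [(-0.09, np.float64(0.0102)), (-0.07, np.float64(0.014)), (-0.03, np.float64(0.0156)), (0.03, np.float64(0.0149)), (0.06, np.float64(0.0152)), (0.08, np.float64(0.0108))]
-0.025 [(-0.09, np.float64(0.0127)), (-0.07, np.float64(0.0161)), (-0.03, np.float64(0.0163)), (0.03, np.float64(0.0163)), (0.06, np.float64(0.0131)), (0.08, np.float64(0.0097))]
-0.075 [(-0.09, np.float64(0.0099)), (-0.07, np.float64(0.0176)), (-0.03, np.float64(0.0147)), (0.03, np.float64(0.0161)), (0.06, np.float64(0.0145)), (0.08, np.float64(0.012))]
```

View pics/t9d.png

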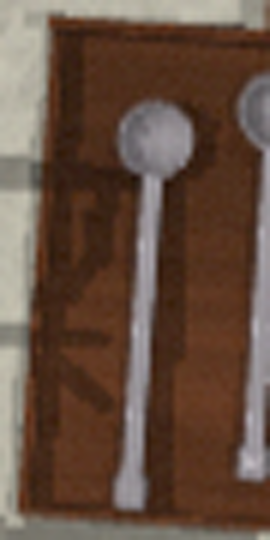

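```bash
python3 - <<'E'
from h import *
plan((.47,.15,.17,136),(.5306,.078,.08,177.5),(.5306,.078,.018,177.5))
E
```

```text
t 39.45 at [0.4207 0.2145 0.1983] yaw 94.12 gap 0.0383 j6 1.81 F [-0.5  0.1 -1. ]
  xyz [-0.1357  0.0891  0.0567] w [-1.000e-04  4.000e-04 -4.653e-01] rows>= 5.0
  xyz [-0.1872 -0.0194  0.18  ] w [ 0.      0.     -0.4611] rows>= 5.0
  xyz [ 0.    -0.     0.124] w [0. 0. 0.] rows>= 2.0
```

Call:
servo_tool --commands '[{"x": -0.027,"y": 0.018,"z": 0.0,"wx": 0.0,"wy": 0.0,"wz": -0.085,"grip": 0.5},{"x": -0.054,"y": 0.036,"z": 0.01,"wx": 0.0,"wy": 0.0,"wz": -0.17,"grip": 0.5},{"x": -0.081,"y": 0.053,"z": 0.02,"wx": 0.0,"wy": 0.0,"wz": -0.255,"grip": 0.5},{"x": -0.108,"y": 0.071,"z": 0.04,"wx": 0.0,"wy": 0.0,"wz": -0.34,"grip": 0.5},{"x": -0.125,"y": 0.083,"z": 0.05,"wx": 0.0,"wy": 0.0,"wz": -0.42,"grip": 0.5},{"x": -0.136,"y": 0.089,"z": 0.057,"wx": 0.0,"wy": 0.0,"wz": -0.465,"grip": 0.5}]'

```text
t: 40.05
eef_pos: [0.4706, 0.1485, 0.1699]
tool_rot: [0.374, 0.927, -0.0, 0.001]
ft_force: [-0.2, -0.9, 0.8]
finger_gap: 0.0213
finger_force: 0.0
```

Call:
servo_tool --commands '[{"x": -0.035,"y": -0.004,"z": 0.02,"wx": 0.0,"wy": 0.0,"wz": -0.085,"grip": 0.5},{"x": -0.07,"y": -0.008,"z": 0.05,"wx": 0.0,"wy": 0.0,"wz": -0.17,"grip": 0.5},{"x": -0.105,"y": -0.012,"z": 0.08,"wx": 0.0,"wy": 0.0,"wz": -0.255,"grip": 0.5},{"x": -0.14,"y": -0.015,"z": 0.12,"wx": 0.0,"wy": 0.0,"wz": -0.34,"grip": 0.5},{"x": -0.17,"y": -0.018,"z": 0.16,"wx": 0.0,"wy": 0.0,"wz": -0.42,"grip": 0.5},{"x": -0.187,"y": -0.019,"z": 0.18,"wx": 0.0,"wy": 0.0,"wz": -0.461,"grip": 0.5},{"x": -0.187,"y": -0.019,"z": 0.18,"wx": 0.0,"wy": 0.0,"wz": -0.461,"grip": 0.5},{"x": -0.187,"y": -0.019,"z": 0.18,"wx": 0.0,"wy": 0.0,"wz": -0.461,"grip": 0.5}]'

```text
t: 40.85
eef_pos: [0.5301, 0.0777, 0.0802]
tool_rot: [0.024, 1.0, 0.0, 0.0]
ft_force: [-0.3, 0.9, 0.4]
finger_gap: 0.0214
finger_force: 0.0
```

```bash
python3 - <<'E'
from h import *
plan((.5306,.078,.0185,177.5))
E
```

```text
t 40.85 at [0.5301 0.0777 0.0802] yaw 177.23 gap 0.0214 j6 0.06 F [-0.3  0.9  0.4]
  xyz [-0.001   0.0007  0.1234] w [ 0.     0.    -0.003] rows>= 2.0
```

Call:
servo_tool --commands '[{"x": -0.001,"y": 0.001,"z": 0.06,"wx": 0.0,"wy": 0.0,"wz": 0.0,"grip": 0.5},{"x": -0.001,"y": 0.001,"z": 0.11,"wx": 0.0,"wy": 0.0,"wz": 0.0,"grip": 0.5},{"x": -0.001,"y": 0.001,"z": 0.122,"wx": 0.0,"wy": 0.0,"wz": 0.0,"grip": 0.5},{"x": -0.001,"y": 0.001,"z": 0.122,"wx": 0.0,"wy": 0.0,"wz": 0.0,"grip": 0.5},{"x": -0.001,"y": 0.001,"z": 0.122,"wx": 0.0,"wy": 0.0,"wz": 0.0,"grip": 1.0},{"x": -0.001,"y": 0.001,"z": 0.122,"wx": 0.0,"wy": 0.0,"wz": 0.0,"grip": 1.0},{"x": -0.001,"y": 0.001,"z": 0.122,"wx": 0.0,"wy": 0.0,"wz": 0.0,"grip": 1.0},{"x": -0.001,"y": 0.001,"z": 0.122,"wx": 0.0,"wy": 0.0,"wz": 0.0,"grip": 1.0}]'

```text
t: 41.65
eef_pos: [0.5314, 0.0791, 0.0202]
tool_rot: [0.023, 1.0, 0.0, 0.001]
ft_force: [-0.8, 0.2, 6.1]
finger_gap: 0.0061
finger_force: 49.8
```

Call:
servo_tool --commands '[{"x": 0.0,"y": 0.0,"z": -0.008,"wx": 0.0,"wy": 0.0,"wz": 0.0,"grip": 1.0},{"x": -0.01,"y": 0.0,"z": -0.01,"wx": 0.0,"wy": 0.0,"wz": -0.003,"grip": 1.0},{"x": -0.02,"y": 0.0,"z": -0.01,"wx": 0.0,"wy": 0.0,"wz": -0.006,"grip": 1.0},{"x": -0.028,"y": 0.0,"z": -0.01,"wx": 0.0,"wy": 0.0,"wz": -0.008,"grip": 1.0},{"x": -0.028,"y": 0.0,"z": -0.01,"wx": 0.0,"wy": 0.0,"wz": -0.008,"grip": 1.0},{"x": -0.028,"y": 0.0,"z": -0.004,"wx": 0.0,"wy": 0.0,"wz": -0.008,"grip": 1.0},{"x": -0.028,"y": 0.0,"z": 0.0,"wx": 0.0,"wy": 0.0,"wz": -0.008,"grip": 1.0},{"x": -0.028,"y": 0.0,"z": 0.0,"wx": 0.0,"wy": 0.0,"wz": -0.008,"grip": 1.0}]'

```text
t: 42.45
eef_pos: [0.5445, 0.0783, 0.0201]
tool_rot: [0.017, 1.0, -0.0, 0.0]
ft_force: [-4.1, 0.2, 14.4]
finger_gap: 0.0064
finger_force: 50.9
```

Call:
servo_tool --commands '[{"x": 0.0,"y": 0.0,"z": 0.0,"wx": 0.0,"wy": 0.0,"wz": 0.0,"grip": 0.8},{"x": 0.0,"y": 0.0,"z": 0.0,"wx": 0.0,"wy": 0.0,"wz": 0.0,"grip": 0.6},{"x": 0.0,"y": 0.0,"z": 0.0,"wx": 0.0,"wy": 0.0,"wz": 0.0,"grip": 0.5},{"x": 0.0,"y": 0.0,"z": 0.0,"wx": 0.0,"wy": 0.0,"wz": 0.0,"grip": 0.5},{"x": 0.0,"y": 0.0,"z": -0.06,"wx": 0.0,"wy": 0.0,"wz": 0.0,"grip": 0.5},{"x": 0.0,"y": 0.0,"z": -0.14,"wx": 0.0,"wy": 0.0,"wz": 0.0,"grip": 0.5},{"x": 0.0,"y": 0.0,"z": -0.23,"wx": 0.0,"wy": 0.0,"wz": 0.0,"grip": 0.4},{"x": 0.0,"y": 0.0,"z": -0.32,"wx": 0.0,"wy": 0.0,"wz": 0.0,"grip": 0.4}]'

```text
t: 43.25
eef_pos: [0.5437, 0.0783, 0.1798]
tool_rot: [0.017, 1.0, 0.0, -0.001]
ft_force: [-0.1, -0.7, 0.1]
finger_gap: 0.0253
finger_force: 0.0
```

```bash
python3 - <<'E'
from h import *
plan((.48,.15,.2,136),(.4226,.219,.18,93.6))
E
```

```text
t 43.25 at [0.5437 0.0783 0.1798] yaw 178.06 gap 0.0253 j6 0.04 F [-0.1 -0.7  0.1]
  xyz [ 0.1322  0.139  -0.0402] w [-3.000e-04 -9.000e-04  4.674e-01] rows>= 5.0
  xyz [0.1784 0.0195 0.04  ] w [ 0.     -0.      0.4711] rows>= 5.0
```

Call:
servo_tool --commands '[{"x": 0.023,"y": 0.024,"z": -0.01,"wx": 0.0,"wy": 0.0,"wz": 0.085,"grip": 0.3},{"x": 0.047,"y": 0.049,"z": -0.02,"wx": 0.0,"wy": 0.0,"wz": 0.17,"grip": 0.3},{"x": 0.07,"y": 0.074,"z": -0.03,"wx": 0.0,"wy": 0.0,"wz": 0.255,"grip": 0.3},{"x": 0.094,"y": 0.1,"z": -0.04,"wx": 0.0,"wy": 0.0,"wz": 0.34,"grip": 0.3},{"x": 0.117,"y": 0.123,"z": -0.04,"wx": 0.0,"wy": 0.0,"wz": 0.425,"grip": 0.3},{"x": 0.132,"y": 0.139,"z": -0.04,"wx": 0.0,"wy": 0.0,"wz": 0.467,"grip": 0.3}]'

```text
t: 43.85
eef_pos: [0.4798, 0.1507, 0.1986]
tool_rot: [0.376, 0.927, -0.0, -0.0]
ft_force: [-0.3, -0.3, 0.5]
finger_gap: 0.0301
finger_force: 0.0
```

Call:
servo_tool --commands '[{"x": 0.032,"y": 0.004,"z": 0.0,"wx": 0.0,"wy": 0.0,"wz": 0.085,"grip": 0.3},{"x": 0.064,"y": 0.007,"z": 0.0,"wx": 0.0,"wy": 0.0,"wz": 0.17,"grip": 0.3},{"x": 0.096,"y": 0.01,"z": 0.01,"wx": 0.0,"wy": 0.0,"wz": 0.255,"grip": 0.3},{"x": 0.128,"y": 0.014,"z": 0.02,"wx": 0.0,"wy": 0.0,"wz": 0.34,"grip": 0.3},{"x": 0.16,"y": 0.018,"z": 0.03,"wx": 0.0,"wy": 0.0,"wz": 0.425,"grip": 0.3},{"x": 0.178,"y": 0.0195,"z": 0.04,"wx": 0.0,"wy": 0.0,"wz": 0.471,"grip": 0.3},{"x": 0.178,"y": 0.0195,"z": 0.04,"wx": 0.0,"wy": 0.0,"wz": 0.471,"grip": 0.3},{"x": 0.178,"y": 0.0195,"z": 0.04,"wx": 0.0,"wy": 0.0,"wz": 0.471,"grip": 0.3}]'

```text
t: 44.65
eef_pos: [0.4234, 0.2187, 0.1787]
tool_rot: [0.684, 0.73, -0.0, 0.0]
ft_force: [0.7, 0.2, 0.4]
finger_gap: 0.0301
finger_force: 0.0
```

```bash
python3 - <<'E'
from h import *
spoons('t10',box=(219,296,262,352),z=.013,thr=100)
plan((.4226,.219,.09,93.6))
E
```

```text
spoon 290 [0.5438 0.0778] len 0.178 ang -2.3
spoon 290 [0.5442 0.0246] len 0.176 ang -2.7
spoon 294 [ 0.543  -0.0255] len 0.175 ang -2.4
spoon 268 [ 0.5418 -0.0764] len 0.175 ang -3.0
t 44.7 at [0.4238 0.2186 0.1789] yaw 93.71 gap 0.0298 j6 1.83 F [-0.1 -0.6  0.4]
  xyz [ 0.001  -0.0024  0.1777] w [0.0001 0.0001 0.0012] rows>= 2.0
```

Call:
servo_tool --commands '[{"x": 0.001,"y": -0.002,"z": 0.06,"wx": 0.0,"wy": 0.0,"wz": 0.0,"grip": 0.3},{"x": 0.001,"y": -0.002,"z": 0.12,"wx": 0.0,"wy": 0.0,"wz": 0.0,"grip": 0.3},{"x": 0.001,"y": -0.002,"z": 0.165,"wx": 0.0,"wy": 0.0,"wz": 0.0,"grip": 0.3},{"x": 0.001,"y": -0.002,"z": 0.178,"wx": 0.0,"wy": 0.0,"wz": 0.0,"grip": 0.3},{"x": 0.001,"y": -0.002,"z": 0.178,"wx": 0.0,"wy": 0.0,"wz": 0.0,"grip": 0.3},{"x": 0.001,"y": -0.002,"z": 0.178,"wx": 0.0,"wy": 0.0,"wz": 0.0,"grip": 1.0},{"x": 0.001,"y": -0.002,"z": 0.178,"wx": 0.0,"wy": 0.0,"wz": 0.0,"grip": 1.0},{"x": 0.001,"y": -0.002,"z": 0.178,"wx": 0.0,"wy": 0.0,"wz": 0.0,"grip": 1.0}]' --squeeze 70

```text
t: 45.5
eef_pos: [0.4237, 0.2195, 0.091]
tool_rot: [0.684, 0.729, 0.001, 0.001]
ft_force: [1.4, -0.3, 2.0]
finger_gap: 0.0091
finger_force: 68.8
```

Call:
servo_tool --commands '[{"x": 0.0,"y": 0.0,"z": 0.0,"wx": 0.0,"wy": 0.0,"wz": 0.0,"grip": 1.0},{"x": 0.0,"y": 0.0,"z": 0.0,"wx": 0.0,"wy": 0.0,"wz": 0.0,"grip": 1.0}]'

```text
t: 45.7
eef_pos: [0.4237, 0.2195, 0.091]
tool_rot: [0.684, 0.729, 0.001, 0.001]
ft_force: [0.7, -0.4, 6.2]
finger_gap: 0.0088
finger_force: 69.3
```

Call:
servo_tool --commands '[{"x": 0.0,"y": 0.0,"z": -0.03,"wx": 0.0,"wy": 0.0,"wz": 0.0,"grip": 1.0},{"x": 0.0,"y": 0.0,"z": -0.08,"wx": 0.0,"wy": 0.0,"wz": 0.0,"grip": 1.0},{"x": 0.0,"y": 0.0,"z": -0.14,"wx": 0.0,"wy": 0.0,"wz": 0.0,"grip": 1.0},{"x": 0.0,"y": 0.0,"z": -0.2,"wx": 0.0,"wy": 0.0,"wz": 0.0,"grip": 1.0},{"x": 0.0,"y": 0.0,"z": -0.22,"wx": 0.0,"wy": 0.0,"wz": 0.0,"grip": 1.0},{"x": 0.0,"y": 0.0,"z": -0.22,"wx": 0.0,"wy": 0.0,"wz": 0.0,"grip": 1.0}]'

```text
t: 46.3
eef_pos: [0.4233, 0.2196, 0.2008]
tool_rot: [0.684, 0.729, 0.001, 0.001]
ft_force: [0.5, -0.1, -2.6]
finger_gap: 0.009
finger_force: 68.4
```

```bash
python3 - <<'E'
from h import *
plan((.57,.1,.2,90),(.6751,-.0038,.2,88.1))
E
```

```text
t 46.3 at [0.4233 0.2196 0.2008] yaw 93.66 gap 0.009 j6 1.83 F [ 0.5 -0.1 -2.6]
  xyz [-0.2574  0.2776  0.0023] w [ 0.0018 -0.0006  0.0406] rows>= 4.0
  xyz [-0.2076  0.2102  0.    ] w [-0.     -0.      0.0211] rows>= 3.0
```

Call:
servo_tool --commands '[{"x": -0.03,"y": 0.032,"z": 0.0,"wx": 0.0,"wy": 0.0,"wz": 0.005,"grip": 1.0},{"x": -0.07,"y": 0.076,"z": 0.0,"wx": 0.0,"wy": 0.0,"wz": 0.01,"grip": 1.0},{"x": -0.11,"y": 0.119,"z": 0.0,"wx": 0.0,"wy": 0.0,"wz": 0.016,"grip": 1.0},{"x": -0.15,"y": 0.162,"z": 0.0,"wx": 0.0,"wy": 0.0,"wz": 0.022,"grip": 1.0},{"x": -0.19,"y": 0.205,"z": 0.0,"wx": 0.0,"wy": 0.0,"wz": 0.03,"grip": 1.0},{"x": -0.23,"y": 0.248,"z": 0.002,"wx": 0.0,"wy": 0.0,"wz": 0.036,"grip": 1.0},{"x": -0.257,"y": 0.278,"z": 0.002,"wx": 0.0,"wy": 0.0,"wz": 0.041,"grip": 1.0}]'

```text
t: 47.0
eef_pos: [0.5695, 0.0984, 0.1961]
tool_rot: [0.708, 0.706, -0.001, -0.001]
ft_force: [-0.3, 0.2, -1.6]
finger_gap: 0.0092
finger_force: 68.5
```

Call:
servo_tool --commands '[{"x": -0.035,"y": 0.035,"z": 0.0,"wx": 0.0,"wy": 0.0,"wz": 0.004,"grip": 1.0},{"x": -0.075,"y": 0.076,"z": 0.0,"wx": 0.0,"wy": 0.0,"wz": 0.008,"grip": 1.0},{"x": -0.115,"y": 0.116,"z": 0.0,"wx": 0.0,"wy": 0.0,"wz": 0.012,"grip": 1.0},{"x": -0.155,"y": 0.157,"z": 0.0,"wx": 0.0,"wy": 0.0,"wz": 0.016,"grip": 1.0},{"x": -0.185,"y": 0.187,"z": 0.0,"wx": 0.0,"wy": 0.0,"wz": 0.021,"grip": 1.0},{"x": -0.208,"y": 0.21,"z": 0.0,"wx": 0.0,"wy": 0.0,"wz": 0.021,"grip": 1.0},{"x": -0.208,"y": 0.21,"z": 0.0,"wx": 0.0,"wy": 0.0,"wz": 0.021,"grip": 1.0},{"x": -0.208,"y": 0.21,"z": 0.0,"wx": 0.0,"wy": 0.0,"wz": 0.021,"grip": 1.0}]'

```text
t: 47.8
eef_pos: [0.673, -0.0041, 0.1963]
tool_rot: [0.719, 0.695, -0.001, -0.002]
ft_force: [-0.0, 0.3, -1.4]
finger_gap: 0.0092
finger_force: 68.5
```

```bash
python3 - <<'E'
from h import *
im,d=snap('side','s11');cv2.imwrite('pics/s11c.png',cv2.resize(im[190:290,300:400,::-1],None,fx=6,fy=6,interpolation=cv2.INTER_CUBIC))
plan((.6751,-.0038,.165,88.1))
# side-camera prediction of the tube & spigot pixels
c=get_calibration('side');T=np.linalg.inv(np.array(c['pose']))
o=observe();p=o['eef_pos'];X=R.from_quat(o['tool_rot'])
for nm,q in [('foot mouth',X.apply([0,0,.091])+p),('foot top',X.apply([0,0,.041])+p),('spigot tip',[.6751,-.0038,.068]),('spigot foot',[.6751,-.0038,.03])]:
    k=T[:3,:3]@np.array(q)+T[:3,3];u,v=c['fx']*k[0]/k[2]+c['cx'],c['fy']*k[1]/k[2]+c['cy'];print(nm,round((u-300)*6),round((v-190)*6))
E
```

```text
t 47.85 at [ 0.6729 -0.0037  0.1969] yaw 88.08 gap 0.0088 j6 1.49 F [ 0.2 -0.7 -1.2]
  xyz [-0.0002  0.0045  0.0638] w [-0.0021 -0.0004 -0.0002] rows>= 1.0
foot mouth 298 243
foot top 303 171
spigot tip 301 294
spigot foot 298 344
```

View pics/s11c.png

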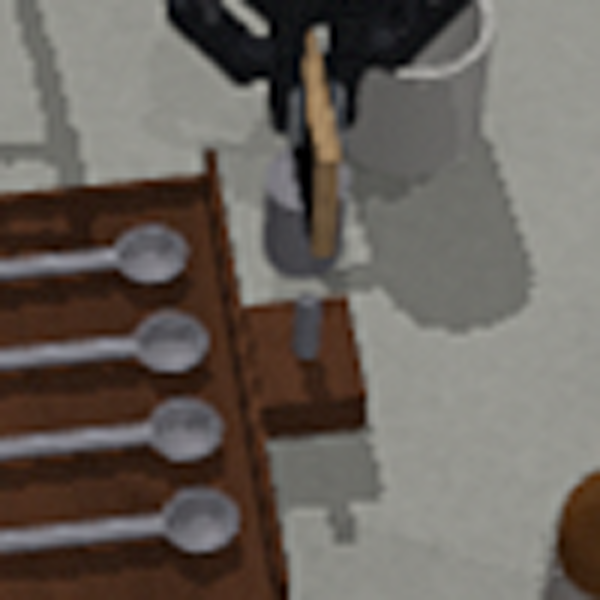

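Call:
servo_tool --commands '[{"x": 0.0,"y": 0.0056,"z": 0.02,"wx": 0.0,"wy": 0.0,"wz": 0.0,"grip": 1.0},{"x": 0.0,"y": 0.0056,"z": 0.04,"wx": 0.0,"wy": 0.0,"wz": 0.0,"grip": 1.0},{"x": 0.0,"y": 0.0056,"z": 0.06,"wx": 0.0,"wy": 0.0,"wz": 0.0,"grip": 1.0},{"x": 0.0,"y": 0.0056,"z": 0.068,"wx": 0.0,"wy": 0.0,"wz": 0.0,"grip": 1.0},{"x": 0.0,"y": 0.0056,"z": 0.076,"wx": 0.0,"wy": 0.0,"wz": 0.0,"grip": 1.0},{"x": 0.0,"y": 0.0056,"z": 0.084,"wx": 0.0,"wy": 0.0,"wz": 0.0,"grip": 1.0},{"x": 0.0,"y": 0.0056,"z": 0.084,"wx": 0.0,"wy": 0.0,"wz": 0.0,"grip": 1.0}]'

```text
t: 48.55
eef_pos: [0.6768, -0.0043, 0.1563]
tool_rot: [0.719, 0.695, -0.0, -0.0]
ft_force: [-0.4, -0.4, -1.0]
finger_gap: 0.0088
finger_force: 68.5
```

```bash
python3 - <<'E'
from h import *
print(observe()['moment'].round(2));plan((.6757,-.0038,.121,88.1))
E
```

```text
[0.05 0.07 0.02]
t 48.55 at [ 0.6768 -0.0043  0.1563] yaw 88.06 gap 0.0088 j6 1.49 F [-0.4 -0.4 -1. ]
  xyz [ 0.0009 -0.0023  0.0706] w [-0.0003 -0.     -0.0004] rows>= 1.0
```

Call:
servo_tool --commands '[{"x": 0.001,"y": -0.0018,"z": 0.0,"wx": 0.0,"wy": 0.0,"wz": 0.0,"grip": 1.0},{"x": 0.001,"y": -0.0018,"z": 0.008,"wx": 0.0,"wy": 0.0,"wz": 0.0,"grip": 1.0},{"x": 0.001,"y": -0.0018,"z": 0.016,"wx": 0.0,"wy": 0.0,"wz": 0.0,"grip": 1.0},{"x": 0.001,"y": -0.0018,"z": 0.024,"wx": 0.0,"wy": 0.0,"wz": 0.0,"grip": 1.0},{"x": 0.001,"y": -0.0018,"z": 0.024,"wx": 0.0,"wy": 0.0,"wz": 0.0,"grip": 1.0}]'

```text
t: 49.05
eef_pos: [0.6756, -0.0038, 0.1438]
tool_rot: [0.719, 0.695, -0.0, -0.001]
ft_force: [-0.1, -0.1, -1.8]
finger_gap: 0.0092
finger_force: 68.5
```

```bash
python3 - <<'E'
from h import *
print(observe()['moment'].round(2));plan((.6757,-.0038,.121,88.1))
E
```

```text
[-0.01 -0.02 -0.04]
t 49.05 at [ 0.6756 -0.0038  0.1438] yaw 88.07 gap 0.0092 j6 1.49 F [-0.1 -0.1 -1.8]
  xyz [-0.0001  0.0002  0.0457] w [-0.0009 -0.0001 -0.0004] rows>= 1.0
```

Call:
servo_tool --commands '[{"x": 0.0,"y": 0.0,"z": 0.01,"wx": 0.0,"wy": 0.0,"wz": 0.0,"grip": 1.0},{"x": 0.0,"y": 0.0,"z": 0.02,"wx": 0.0,"wy": 0.0,"wz": 0.0,"grip": 1.0},{"x": 0.0,"y": 0.0,"z": 0.03,"wx": 0.0,"wy": 0.0,"wz": 0.0,"grip": 1.0},{"x": 0.0,"y": 0.0,"z": 0.038,"wx": 0.0,"wy": 0.0,"wz": 0.0,"grip": 1.0},{"x": 0.0,"y": 0.0,"z": 0.042,"wx": 0.0,"wy": 0.0,"wz": 0.0,"grip": 1.0},{"x": 0.0,"y": 0.0,"z": 0.042,"wx": 0.0,"wy": 0.0,"wz": 0.0,"grip": 1.0}]'

```text
t: 49.65
eef_pos: [0.6759, -0.0038, 0.1233]
tool_rot: [0.719, 0.695, -0.0, -0.0]
ft_force: [0.3, -0.4, -1.4]
finger_gap: 0.0087
finger_force: 68.5
```

Call:
servo_tool --commands '[{"x": 0.0,"y": 0.0,"z": 0.004,"wx": 0.0,"wy": 0.0,"wz": 0.0,"grip": 1.0},{"x": 0.0,"y": 0.0,"z": 0.005,"wx": 0.0,"wy": 0.0,"wz": 0.0,"grip": 1.0},{"x": 0.0,"y": 0.0,"z": 0.005,"wx": 0.0,"wy": 0.0,"wz": 0.0,"grip": 1.0}]'

```text
t: 49.95
eef_pos: [0.6762, -0.0038, 0.1213]
tool_rot: [0.719, 0.695, 0.0, 0.0]
ft_force: [-0.7, 0.5, -2.4]
finger_gap: 0.0088
finger_force: 68.5
```

Call:
servo_tool --commands '[{"x": 0.0,"y": 0.0,"z": 0.002,"wx": 0.0,"wy": 0.0,"wz": 0.0,"grip": 1.0},{"x": 0.0,"y": 0.0,"z": 0.004,"wx": 0.0,"wy": 0.0,"wz": 0.0,"grip": 1.0},{"x": 0.0,"y": 0.0,"z": 0.005,"wx": 0.0,"wy": 0.0,"wz": 0.0,"grip": 1.0},{"x": 0.0,"y": 0.0,"z": 0.005,"wx": 0.0,"wy": 0.0,"wz": 0.0,"grip": 1.0}]'

```text
t: 50.35
eef_pos: [0.6765, -0.0039, 0.1211]
tool_rot: [0.719, 0.695, 0.001, 0.001]
ft_force: [-3.4, 0.3, 10.1]
finger_gap: 0.0089
finger_force: 70.3
```

Call:
servo_tool --commands '[{"x": 0.0,"y": 0.0,"z": -0.003,"wx": 0.0,"wy": 0.0,"wz": 0.0,"grip": 0.85},{"x": 0.0,"y": 0.0,"z": -0.003,"wx": 0.0,"wy": 0.0,"wz": 0.0,"grip": 0.6},{"x": 0.0,"y": 0.0,"z": -0.003,"wx": 0.0,"wy": 0.0,"wz": 0.0,"grip": 0.4},{"x": 0.0,"y": 0.0,"z": -0.003,"wx": 0.0,"wy": 0.0,"wz": 0.0,"grip": 0.3},{"x": 0.0,"y": 0.0,"z": -0.06,"wx": 0.0,"wy": 0.0,"wz": 0.0,"grip": 0.3},{"x": 0.0,"y": 0.0,"z": -0.14,"wx": 0.0,"wy": 0.0,"wz": 0.0,"grip": 0.3},{"x": 0.0,"y": 0.0,"z": -0.22,"wx": 0.0,"wy": 0.0,"wz": 0.0,"grip": 0.3},{"x": 0.0,"y": 0.0,"z": -0.3,"wx": 0.0,"wy": 0.0,"wz": 0.0,"grip": 0.3}]'

```text
t: 51.15
eef_pos: [0.6759, -0.0038, 0.27]
tool_rot: [0.719, 0.695, -0.0, -0.0]
ft_force: [0.3, 0.1, 0.1]
finger_gap: 0.0299
finger_force: 0.0
```

Call:
servo_tool --commands '[{"x": 0.0,"y": -0.08,"z": 0.0,"wx": 0.0,"wy": 0.0,"wz": 0.0,"grip": 0.3},{"x": 0.0,"y": -0.16,"z": 0.0,"wx": 0.0,"wy": 0.0,"wz": 0.0,"grip": 0.3},{"x": 0.0,"y": -0.24,"z": 0.0,"wx": 0.0,"wy": 0.0,"wz": 0.0,"grip": 0.3},{"x": 0.0,"y": -0.32,"z": 0.0,"wx": 0.0,"wy": 0.0,"wz": 0.0,"grip": 0.3},{"x": 0.0,"y": -0.4,"z": 0.0,"wx": 0.0,"wy": 0.0,"wz": 0.0,"grip": 0.3},{"x": 0.0,"y": -0.48,"z": 0.0,"wx": 0.0,"wy": 0.0,"wz": 0.0,"grip": 0.3},{"x": 0.0,"y": -0.48,"z": 0.0,"wx": 0.0,"wy": 0.0,"wz": 0.0,"grip": 0.3},{"x": 0.0,"y": -0.48,"z": 0.0,"wx": 0.0,"wy": 0.0,"wz": 0.0,"grip": 0.3}]'

```text
t: 51.95
eef_pos: [0.4363, 0.0043, 0.2693]
tool_rot: [0.719, 0.695, 0.001, 0.001]
ft_force: [0.0, -0.5, 0.3]
finger_gap: 0.0301
finger_force: 0.0
```

```bash
python3 - <<'E'
from h import *
im,d=snap('side','s12');cv2.imwrite('pics/s12c.png',cv2.resize(im[70:370,220:440,::-1],None,fx=2,fy=2,interpolation=cv2.INTER_CUBIC))
im,d=snap('top','t12');P=cloud('top',d);q=P[185:235,280:345].reshape(-1,3);w=q[(q[:,2]>.06)&(q[:,2]<.2)];print(len(w),w.mean(0).round(3),w.max(0).round(3))
spoons('t13',box=(219,296,262,352),z=.013,thr=100);print(observe()['t'],observe()['eef_pos'])
E
```

```text
336 [ 0.673 -0.004  0.121] [0.693 0.04  0.15 ]
spoon 281 [0.5438 0.0776] len 0.178 ang -2.6
spoon 266 [0.5442 0.0242] len 0.176 ang -3.6
spoon 290 [ 0.5428 -0.0256] len 0.176 ang -2.6
spoon 275 [ 0.5415 -0.0764] len 0.176 ang -3.2
52.1 [0.43776035 0.00407361 0.26902349]
```

View pics/s12c.png

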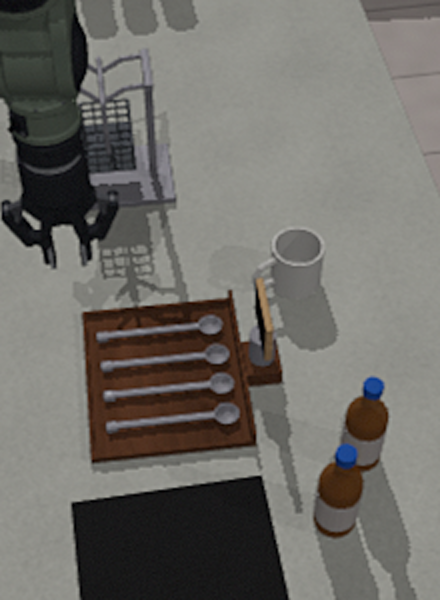

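The picture shows the basket hung in both prongs, around (107,130). Four spoons lie flat with their bowls at the tall end, and the sign is seated upright around (262,330). The mug and bottles have not moved.

```bash
python3 -c "
from plant import finish_job
print(finish_job())"
```

```text
the job is handed in; nothing more can be done
None
```

The job is handed in, with no verdict returned: the basket hangs in both prongs, all four spoons lie flat and parallel in the tray with their bowls at the tall end, the sign is fully home and upright on the spigot, and the last pictures show the bottles and mug undisturbed (about 52 s of the 208 s used).

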